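# Square up and mark a stack of chromatography plates

### The job

Set the spare plate from the black stand gently on top of the three skewed plates in the marking station, and tap the stack square so that all four plates sit flush against the station's two back stops and its end stop, with their edges aligned. Then press the pedal fully down to its stop, hold it there for a second so that the marker arm swings down over the stack, and let it spring back up. Leave the stack square, and do not disturb the bottles, jar or carton standing around.

Things in the scene. Friction and masses are not known exactly. Their poses are not given: they have to be found in the camera images.
- station: fixed marking station: base 130 (x) x 210 mm (y -95 to 115), 10 mm thick; plinth 50 x 110 mm (y), top z 20, under the plates. Two back stops: 24 mm wide in y at y +55 and -55, faces at x +30, 14 thick, tops z 52, gap between them open. End stop: face at y +70, 36 wide, 10 thick, top z 42. Marker arm at y 96 stands to z 107. Open at -x and -y. Origin: plinth centre, bench level
- seat (a point): centre of the plinth's top (z = 20 mm), axes as the station: the origin of the lowest plate lies here when flush against back stops (+x) and end stop (+y), long side along y; the next plates 6, 12 and 18 mm above
- plate_low: lowest of the three plates in the station: bare white coated-glass plate, 60 (x) x 140 (y) x 6 mm (z), 0.12 kg; origin at the centre of its underside
- plate_mid: middle of the three plates: bare white coated-glass plate, 60 (x) x 140 (y) x 6 mm (z), 0.12 kg; origin at the centre of its underside
- plate_top: top one of the three plates: bare white coated-glass plate, 60 (x) x 140 (y) x 6 mm (z), 0.12 kg; origin at the centre of its underside
- spare_plate: fourth plate, at the start lying flat on the stand (underside 30 mm above the bench): bare white coated-glass plate, 60 (x) x 140 (y) x 6 mm (z), 0.12 kg; origin at the centre of its underside
- stand: fixed black stand for the spare plate: foot 110 (x) x 70 mm (y), 8 mm high, on it a block 90 (x) x 32 mm (y), top at z = 30 mm; the plate lies about along x and overhangs the block by 14 mm at each long side. Origin at the centre of the underside
- pedal_base: fixed base of the pedal valve, 150 (x) x 124 (y) x 14 mm, side guards 8 mm thick at y = +56 and -56 mm, from x = -48 to 72 mm, tops at z = 58 mm. Origin at the centre of its underside. The pedal's hinge runs along y at x = +60, z = 40 mm; its free end points to -x
- tread_pad (a point): place to press: on the pedal's top face, mid-width, 100 mm from the hinge (30 mm from the free edge); the ribbed metal pedal is 130 mm long, 84 mm wide; the point is about 66 mm above the bench at rest and sinks about 20 mm to the stop
- treadle (a joint): pedal angle in rad: 0 up at rest, 0.2 fully down at its stop; a spring returns it, about 11 N at tread_pad hold it down
- marker_arm (a joint): marker arm angle in rad, driven by the pedal: 0 upright, 1.4 swung down over the +y end of the stack (about 1 mm above a stack of four)
- amber_bottle: bystander, not part of the job; origin at the centre of its underside; brown glass bottle, 70 mm across, 170 mm high
- clear_bottle: bystander, not part of the job; origin at the centre of its underside; clear glass bottle, 66 mm across, 160 mm high
- jar: bystander, not part of the job; origin at the centre of its underside; white jar, 68 mm across, 95 mm high
- carton: bystander, not part of the job; origin at the centre of its underside; cardboard carton, 64 x 64 x 75 mm high

How it is judged:
By the outcome, as a careful person would: the job done as asked, in the order asked, and still so for the second after the job is handed in, with the robot touching nothing.
It also fails if it takes over 72 s, if anything falls off the work surface, if the arm or the gripper's body presses on something with over 40 N, if the wrist force passes 120 N, or if a joint passes its speed limit or range.

### The arm

A 6-joint arm with a two-finger parallel gripper is mounted at the origin on the work surface. World frame = base frame: x ahead of the robot, y to its left, z up, the work surface at z = 0. Lengths are in mm, angles in rad, forces in N, time in s.
With the tool pointing down it reaches from about 425 to 925 mm from the base axis. Payload 12.5 kg.
Tool frame: the origin (TCP) lies midway between the tips of the shut fingers; the grasp point (between the pads) lies 19 mm behind it; z points along the fingers, y is the line along which they close (so a half turn about z gives the same grasp; the last joint's range is limited). The gripper opens to 85 mm and grips with 20 to 120 N. Pads are 22 mm wide; open, the fingers measure 114 mm over their backs; the gripper's body (76 mm by 85 mm) begins 54 mm behind the grasp point. The pads swing forward as they close: fully open they stand 13 mm farther back than shut.
Start: joints at [-1.438, 0.491, 1.559, -0, 1.092, -0.106], TCP at [147.858, -607.277, 206.527] pointing down, gripper open.
Joint ranges: [-3.1, 3.1], [-0.84, 2.19], [0.05, 2.79], [-1.13, 4.28], [0.06, 2.93], [-2.69, 2.69]. Speed limits (rad/s): [2.22, 2.22, 2.79, 3.14, 3.14, 3.14].

### API

Orientations are given as a unit quaternion [x, y, z, w].
In Python, from plant import readout, viewer, order gives the robot as it stands. The module is installed in compiled form; this text tells all that it offers.
- The arm moves only by the shell command python3 -m inch 'ROWS' [FORCE]. ROWS is JSON, a list of rows, each a list of 7 numbers: the shift along the world's x, y, z each as a share of 300 mm, from -1 to 1, then the turn, a rotation vector about the world's x, y, z each as a share of pi/2 rad, from -1 to 1, then the closure, from 0 (fully open) to 1 (shut). A call has exactly 10 rows; each row is the pose to reach, as a shift and turn from the pose commanded when the call began; what a row does not reach only later rows make up. A row lasts 1/8 s, in which the tool goes at most 62.5 mm and 10.7 degrees, less where a joint would pass 70% of its speed; a pose out of reach is approached as far as the arm can. A call with a number of a shift or a turn outside -1 to 1 is refused whole. A call with a gripper value outside its range is refused whole. The fingers move at their own pace and stop on an object; FORCE is the grip in N (left out, the last holds). Time passes only in rows, so rows that repeat a pose let the fingers close, or fill a call up. It gives the time, the measured TCP pose, the force, the opening and the grip force at its end, in the units of the state.
- readout.observe(): the state, without advancing time (a new reading comes with each control period).
- viewer.get_image(name): name is "scene" or "side" or "wrist"; returns (picture, depth): 400x640x3 uint8, red, green, blue; 400x640 float32, mm along the optical axis (not along the pixel's ray), 0 where there is no reading.
- viewer.camera_info(name): a dict with "camera_matrix" (3x3 intrinsics, pixels), "T" (4x4, takes a point from camera to world coordinates). Camera axes: x right, y down, z forward; pixel columns grow to the right and rows downward; lengths in mm; the calibration is good to about 2 mm. A picture is of the moment at which its call begins: read the wrist's pose just before it. camera_info takes no time and is no camera call; for the wrist camera it gives the pose at the moment of the call.
- order.hand_in(): hands the job in; it is judged then, once.
The state is a dict: "time_s": time; "joint_positions": joint angles; "qvel": joint speeds; "tau": joint torques, N m; "tcp_pos": TCP position; "orientation": TCP orientation; "ft_force": force on the tool from outside, world axes, zero at the start; "torque": the same for the moment, N m; "gripper_width": finger opening in mm; "gripper_force": force on a finger pad.
Only numpy, scipy, OpenCV 4.12 (cv2) and the standard library are available. Lean on these libraries where they do the work, as an engineer would, in place of code of your own. Each camera call takes 0.05 s, during which the arm holds its last target. There are 200 camera calls.

## Working session

There is one attempt and no reset: what is moved stays moved. The work goes in short steps, Python scripts to look and compute and a shell command to move; the robot and the scene stay as the last step left them, time stands still between calls to the robot, and variables do not carry over. Pictures are saved under pics/ and viewed, at most 10 in all, crops included, and the job is handed in when it is done.

```bash
mkdir -p pics && cat > h.py <<'E'
import numpy as np, cv2
from plant import readout, viewer, order
def grab(n, save=None):
    ci=viewer.camera_info(n); im,d=viewer.get_image(n)
    if save: cv2.imwrite(f'pics/{save}.png',im[:,:,::-1])
    np.savez(f'{save or n}.npz',im=im,d=d,K=ci["camera_matrix"],T=ci["T"])
    return im,d,np.array(ci["camera_matrix"]),np.array(ci["T"])
def load(n):
    z=np.load(n+'.npz'); return z['im'],z['d'],z['K'],z['T']
def ray(K,T,uv,z):
    uv=np.atleast_2d(np.asarray(uv,float)); r=np.c_[uv,np.ones(len(uv))]@np.linalg.inv(K).T@T[:3,:3].T
    o=T[:3,3]; return o+r*((z-o[2])/r[:,2])[:,None]
def cloud(d,K,T):
    v,u=np.mgrid[:d.shape[0],:d.shape[1]]
    p=np.stack([(u-K[0,2])/K[0,0]*d,(v-K[1,2])/K[1,1]*d,d],-1)
    return p@T[:3,:3].T+T[:3,3]
E
python3 - <<'E'
from h import *
for n in ("scene","side","wrist"):
    im,d,K,T=grab(n,n+"0"); print(n,K.round(1).tolist(),T.round(3).tolist(),(d>0).mean())
a=cv2.imread('pics/scene0.png');b=cv2.imread('pics/side0.png')
print(readout.observe())
E
```

```text
scene [[517.1, 0.0, 323.3], [0.0, 517.1, 188.0], [0.0, 0.0, 1.0]] [[-0.328, 0.79, -0.518, 1274.269], [0.945, 0.283, -0.166, 218.728], [0.015, -0.544, -0.839, 1225.13], [0.0, 0.0, 0.0, 1.0]] 0.99588671875
side [[392.2, 0.0, 324.9], [0.0, 392.2, 198.3], [0.0, 0.0, 1.0]] [[-0.907, -0.296, 0.301, 259.851], [-0.421, 0.666, -0.616, 553.25], [-0.018, -0.685, -0.728, 760.34], [0.0, 0.0, 0.0, 1.0]] 0.996
wrist [[331.7, 0.0, 324.7], [0.0, 331.7, 198.3], [0.0, 0.0, 1.0]] [[0.236, -0.926, -0.294, 223.532], [-0.972, -0.225, -0.071, -589.032], [-0.0, 0.302, -0.953, 374.623], [0.0, 0.0, 0.0, 1.0]] 0.99590625
{'time_s': 0.15, 'joint_positions': array([-1.43756811e+00,  4.91420784e-01,  1.55931450e+00,  5.27489087e-06,
        1.09167848e+00, -1.05555294e-01]), 'qvel': array([-0.00068624, -0.00139954, -0.00149642, -0.00219639,  0.00160004,
       -0.00109031]), 'tau': array([ 1.97382971e-03, -6.18707299e+01, -2.61691725e+01, -5.95760343e-05,
        3.17842576e-03,  3.30371677e-05]), 'tcp_pos': array([ 147.85197745, -607.0747647 ,  206.0604434 ]), 'orientation': array([ 9.92881328e-01,  1.19107098e-01, -3.34063943e-06, -4.10543892e-04]), 'ft_force': array([-0.0789977 , -0.85518808,  0.68764261]), 'torque': array([0.04219454, 0.00526981, 0.02163307]), 'gripper_force': 0.0, 'gripper_width': 85.5498376310675}
```

View pics/scene0.png

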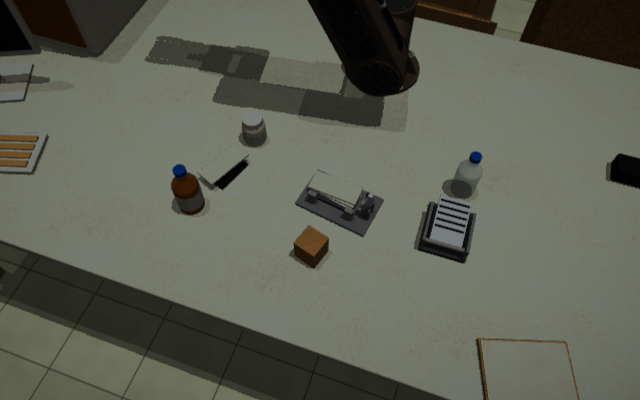

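View pics/side0.png

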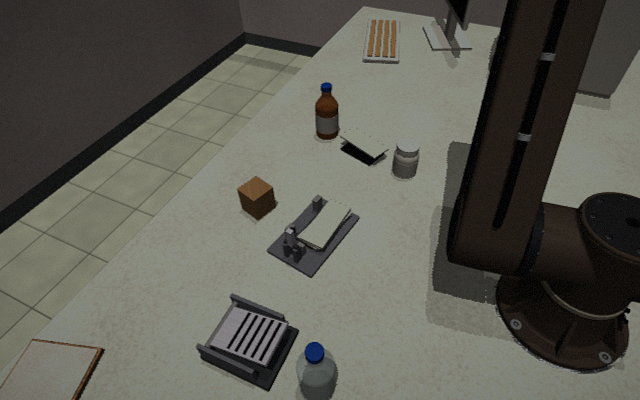

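The scene view shows the amber bottle (188,190), the spare plate on its stand (225,168), the jar (254,127), the station with its skewed stack (340,195), the carton (312,246), the pedal (448,228) and the clear bottle (467,173). The side view shows the same objects.

```bash
python3 - <<'E'
from h import *
S=load('scene0');D=load('side0')
def at(C,u,v):
    P=cloud(*C[1:]); return P[v-1:v+2,u-1:u+2].reshape(-1,3).mean(0).round(0)
for n,u,v in [('amber',182,170),('spare',218,170),('jar',254,118),('stack',335,188),('carton',312,236),('pedal',450,225),('clear',475,158),('table',400,280)]: print('scene',n,at(S,u,v))
for n,u,v in [('amber',327,88),('spare',360,142),('jar',406,147),('stack',325,225),('carton',256,187),('pedal',250,335),('clear',315,352),('table',200,250)]: print('side',n,at(D,u,v))
# dark bases: find in both views, project onto plane
for nm,C,boxes in [('scene',S,{'station':(285,160,395,240),'pedal':(410,185,485,265),'stand':(190,140,255,195)}),('side',D,{'station':(260,185,370,280),'pedal':(190,285,305,392),'stand':(332,120,392,170)})]:
    im,d,K,T=C; P=cloud(d,K,T)
    for k,(a,b,c,e) in boxes.items():
        q=P[b:e,a:c].reshape(-1,3); rgb=im[b:e,a:c].reshape(-1,3).astype(int); z=q[:,2]
        h,ed=np.histogram(z,bins=np.arange(-10,120,4)); print(nm,k,dict(zip(ed[:-1].tolist(),h.tolist())))
        zt={'station':(34,44),'pedal':(50,72),'stand':(31,41)}[k]
        sel=(z>zt[0])&(z<zt[1])&(rgb.min(1)>(110 if k!='pedal' else 0))
        r=cv2.minAreaRect(q[sel][:,:2].astype(np.float32)); print('  top',sel.sum(),r,q[sel].mean(0).round(1))
        zb={'station':(4,16),'pedal':(8,22),'stand':(2,16)}[k]
        sel=(z>zb[0])&(z<zb[1])&(rgb.max(1)<100)
        r=cv2.minAreaRect(q[sel][:,:2].astype(np.float32)); print('  base',sel.sum(),r)
    y=np.hstack
def crop(C,a,b,c,e,s): return cv2.resize(C[0][b:e,a:c,::-1],None,fx=s,fy=s,interpolation=cv2.INTER_CUBIC)
A=crop(S,285,155,395,245,3.6);B=crop(D,260,185,370,275,3.6)
C2=crop(S,180,130,290,200,3.6);E2=crop(D,320,115,430,185,3.6)
cv2.imwrite('pics/c1.png',np.vstack([np.hstack([A,B]),np.hstack([C2,E2])]))
E
```

```text
scene amber [ 689. -338.  169.]
scene spare [ 582. -314.   35.]
scene jar [ 513. -215.  221.]
scene stack [530.  13.  38.]
scene carton [708.  11.  74.]
scene pedal [549. 333.  56.]
scene clear [399. 344. 161.]
scene table [714. 250.  -2.]
side amber [ 678. -337.  169.]
side spare [ 560. -305.   37.]
side jar [ 417. -264.   96.]
side stack [521.  21.  38.]
side carton [715.   8.  76.]
side pedal [529. 332.  60.]
side clear [385. 346. 161.]
side table [774. 185.   1.]
scene station {-10: 125, -6: 1513, -2: 2916, 2: 956, 6: 714, 10: 475, 14: 117, 18: 109, 22: 78, 26: 85, 30: 191, 34: 523, 38: 400, 42: 73, 46: 43, 50: 60, 54: 30, 58: 13, 62: 13, 66: 7, 70: 109, 74: 127, 78: 24, 82: 4, 86: 6, 90: 4, 94: 4, 98: 6, 102: 21, 106: 12, 110: 3, 114: 0}
  top 631 ((524.5064086914062, 11.532268524169922), (133.9850616455078, 57.38676452636719), 85.55506134033203) [526.4  11.7  37.8]
  base 1351 ((548.8118286132812, 32.98133850097656), (212.4384765625, 135.43917846679688), 79.87994384765625)
scene pedal {-10: 48, -6: 727, -2: 1594, 2: 550, 6: 122, 10: 330, 14: 249, 18: 59, 22: 39, 26: 33, 30: 36,
[... 1781 characters left out ...]
25), (217.5104522705078, 121.0478515625), 1.1065806150436401) [529.2 334.7  60.6]
  base 1400 ((512.4080200195312, 331.2169494628906), (206.48171997070312, 124.15786743164062), 1.9329665899276733)
side stand {-10: 0, -6: 38, -2: 1342, 2: 534, 6: 172, 10: 77, 14: 35, 18: 26, 22: 9, 26: 11, 30: 44, 34: 512, 38: 147, 42: 6, 46: 4, 50: 11, 54: 3, 58: 7, 62: 4, 66: 6, 70: 1, 74: 0, 78: 0, 82: 0, 86: 0, 90: 0, 94: 0, 98: 0, 102: 0, 106: 0, 110: 0, 114: 0}
  top 593 ((552.3175048828125, -311.45025634765625), (61.61972427368164, 140.31399536132812), 67.93927764892578) [ 550.4 -311.2   37. ]
  base 331 ((587.2171630859375, -318.09075927734375), (78.57872009277344, 206.033935546875), 67.9829330444336)
```

View pics/c1.png

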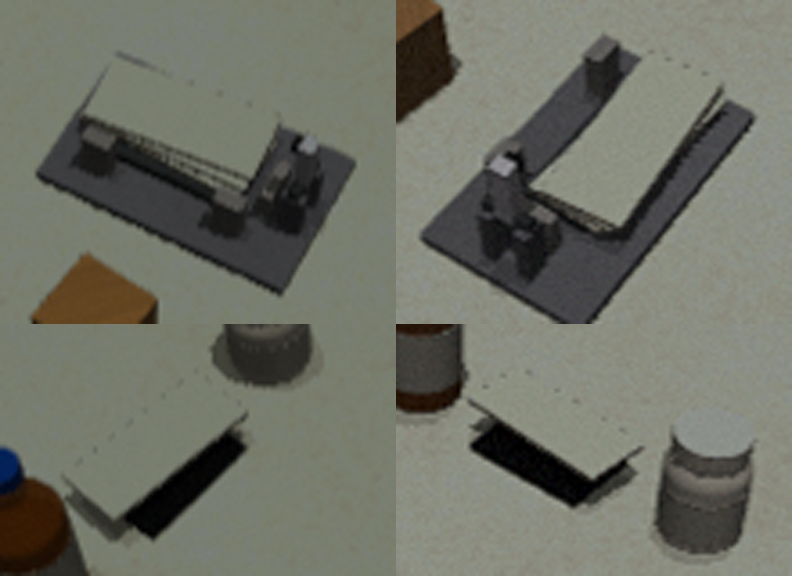

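The crops show the spare plate lying about -22° from world x. The skewed stack sits roughly 20 mm short of the back stops, and the marker arm is at the station's world +y end. I'll move towards the spare plate and refine from close up.

```bash
R='[1,0.73,0,0,0,-0.4,0]'; python3 -m inch '[[1,0.73,0,0,0,-0.4,0],[1,0.73,0,0,0,-0.4,0],[1,0.73,0,0,0,-0.4,0],[1,0.73,0,0,0,-0.4,0],[1,0.73,0,0,0,-0.4,0],[1,0.73,0,0,0,-0.4,0],[1,0.73,0,0,0,-0.4,0],[1,0.73,0,0,0,-0.4,0],[1,0.73,0,0,0,-0.4,0],[1,0.73,0,0,0,-0.4,0]]' 60
python3 -m inch '[[0.35,0.26,0,0,0,0,0],[0.35,0.26,0,0,0,0,0],[0.35,0.26,0,0,0,0,0],[0.35,0.26,0,0,0,0,0],[0.35,0.26,0,0,0,0,0],[0.35,0.26,0,0,0,0,0],[0.35,0.26,0,0,0,0,0],[0.35,0.26,0,0,0,0,0],[0.35,0.26,0,0,0,0,0],[0.35,0.26,0,0,0,0,0]]'
python3 - <<'E'
from h import *
im,d,K,T=grab('wrist','w1'); P=cloud(d,K,T)
o=readout.observe(); print(o['time_s'],o['tcp_pos'],o['orientation'],o['joint_positions'])
def rect(C,box,zr,mn=0,mx=256):
    im,d,K,T=C; P=cloud(d,K,T)
    x0,x1,y0,y1=box; rgb=im.astype(int)
    m=(P[...,0]>x0)&(P[...,0]<x1)&(P[...,1]>y0)&(P[...,1]<y1)&(P[...,2]>zr[0])&(P[...,2]<zr[1])&(d>0)&(rgb.min(-1)>=mn)&(rgb.max(-1)<mx)
    m=cv2.morphologyEx(m.astype(np.uint8),cv2.MORPH_OPEN,np.ones((2,2)))>0
    q=P[m]; 
    if len(q)<20: return len(q)
    return len(q),cv2.minAreaRect(q[:,:2].astype(np.float32)),q.mean(0).round(1)
S=load('scene0');D=load('side0');W=(im,d,K,T)
for n,C in (('w',W),('scene',S),('side',D)):
    print(n,'plate',rect(C,(470,640,-380,-250),(31,42)))
    print(n,'stand foot',rect(C,(470,640,-380,-250),(3,14),0,60))
for n,C in (('scene',S),('side',D)):
    print(n,'pedal',rect(C,(440,640,250,410),(48,78)), rect(C,(440,640,250,410),(9,20)))
    print(n,'stn base',rect(C,(440,660,-100,160),(6,15),0,100),'stack',rect(C,(440,620,-100,120),(33,44),110))
    print(n,'carton',rect(C,(640,800,-60,80),(68,82)),'jar',rect(C,(380,480,-310,-200),(88,102)),'clear',rect(C,(340,440,300,390),(150,168)),'amber',rect(C,(640,740,-390,-290),(160,178)))
E
```

```text
time_s: 1.4
tcp_pos: [446.9, -389.2, 206.5]
orientation: [0.981, -0.194, -0.0, 0.0]
ft_force: [0.0, -0.0, -0.1]
gripper_width: 85.7
gripper_force: 0.0
time_s: 2.65
tcp_pos: [552.9, -310.2, 206.5]
orientation: [0.981, -0.193, -0.0, 0.0]
ft_force: [0.0, -0.5, 0.0]
gripper_width: 85.1
gripper_force: 0.0
2.7 [ 552.88381935 -310.24114564  206.49921184] [ 9.81102993e-01 -1.93486215e-01 -2.50730627e-05  3.79128181e-05] [-6.15444974e-01  5.03874206e-01  1.53550916e+00 -1.00529692e-04
  1.10222409e+00  1.34482530e+00]
w plate (7608, ((547.3975219726562, -314.2632751464844), (65.20520782470703, 162.38143920898438), 66.27513122558594), array([ 556.5, -315.9,   37.4]))
w stand foot (640, ((578.4432983398438, -287.3172302246094), (32.28987121582031, 136.10508728027344), 55.054752349853516), array([ 577.6, -285.7,   14.6]))
scene plate (807, ((909.0186767578125, -90.48031616210938), (946.53369140625, 141.9347381591797), 31.722021102905273), array([ 564.5, -305.8,   39.9]))
scene stand foot (259, ((916.924072265625, -61.62640380859375), (903.65380859375, 92.6656265258789), 32.26093673706055), array
[... 1968 characters left out ...]
0234375, 259.34832763671875), (108.64027404785156, 669.8132934570312), 20.762115478515625), array([519.2,  20.5,  42.2]))
side carton (534, ((523.8284301757812, 269.7142333984375), (86.53113555908203, 769.9473876953125), 36.541748046875), array([708.1,  20. ,  79.1])) jar (293, ((360.04547119140625, 76.65023803710938), (57.41318893432617, 972.3425903320312), 8.493051528930664), array([ 410.7, -267.7,   96.4])) clear (334, ((347.3452453613281, 418.61370849609375), (29.326988220214844, 319.794921875), 27.77822494506836), array([384.4, 347.8, 161. ])) amber (86, ((727.6083374023438, -474.2049865722656), (27.87459945678711, 301.691650390625), 18.270610809326172), array([ 689.2, -358.3,  155.4]))
```

View pics/w1.png

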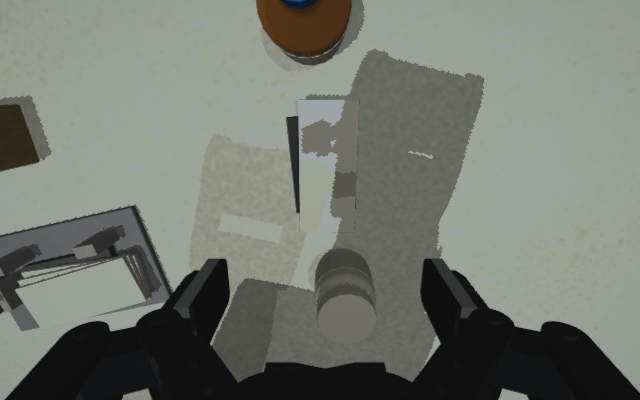

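The wrist view shows the plate with corners at about (299,100), (358,100), (355,232) and (300,232). The jar is at (346,300), the amber bottle at the top, and the station at the left edge.

```bash
python3 - <<'E'
from h import *
im,d,K,T=load('w1'); P=cloud(d,K,T)
print(T.round(2).tolist())
m=((P[...,2]>31)&(P[...,2]<43)&(d>0)).astype(np.uint8); m[:, :270]=0;m[:,380:]=0;m[250:]=0;m[:80]=0
n,l,s,c=cv2.connectedComponentsWithStats(m); i=1+s[1:,4].argmax(); print(s[i],P[l==i].mean(0))
cs=max(cv2.findContours((l==i).astype(np.uint8),0,1)[0],key=cv2.contourArea)[:,0]
r=cv2.minAreaRect(ray(K,T,cs,36)[:,:2].astype(np.float32)); print('contour rect z36',r)
r=cv2.minAreaRect(ray(K,T,[(299,100),(358,100),(355,232),(300,232)],36)[:,:2].astype(np.float32)); print('hand',r)
# pedal / station from side, scene: contours of largest comps
for nm in('scene0','side0'):
    im,d,K,T=load(nm);P=cloud(d,K,T); rgb=im.astype(int)
    def comp(box,zr,mn,mx,zp):
        m=((P[...,0]>box[0])&(P[...,0]<box[1])&(P[...,1]>box[2])&(P[...,1]<box[3])&(P[...,2]>zr[0])&(P[...,2]<zr[1])&(rgb.min(-1)>=mn)&(rgb.max(-1)<mx)&(d>0)).astype(np.uint8)
        n,l,s,c=cv2.connectedComponentsWithStats(m); i=1+s[1:,4].argmax(); u,v=np.nonzero(l==i)[::-1]
        q=ray(K,T,np.c_[u,v],zp)[:,:2]; r=cv2.minAreaRect(q.astype(np.float32)); return len(q),np.round(r[0],1),np.round(r[1],1),round(r[2],1),P[l==i][:,2].mean().round(1)
    print(nm,'spare',comp((470,640,-390,-240),(30,43),100,256,36))
    print(nm,'stack',comp((450,620,-90,110),(32,44),100,256,38))
    print(nm,'stnbase',comp((440,670,-110,160),(-3,18),0,105,10))
    print(nm,'pedalbase',comp((430,660,255,420),(5,22),0,105,14))
    print(nm,'carton',comp((640,800,-60,80),(60,85),0,256,75),'jar',comp((360,480,-320,-210),(80,102),0,256,95))
    for t in ('clear',(330,440,300,390),(145,170)),('amber',(630,750,-400,-280),(150,178)): print(t[0],comp(t[1],t[2],0,256,160))
    m=(P[...,0]>440)&(P[...,0]<640)&(P[...,1]>300)&(P[...,1]<365)&(P[...,2]>38)&(P[...,2]<80)
    for x in range(440,640,15):
        k=m&(abs(P[...,0]-x)<7.5); print(x,k.sum(),P[k][:,2].mean().round(1) if k.any() else '',end='; ')
    print()
E
```

```text
[[-0.38, -0.88, -0.28, 624.98], [-0.92, 0.36, 0.11, -339.53], [0.0, 0.3, -0.95, 375.15], [0.0, 0.0, 0.0, 1.0]]
[ 298  100   61  132 7609] [ 557.89262246 -315.32946792   37.3331155 ]
contour rect z36 ((553.6807250976562, -313.56787109375), (60.08970642089844, 139.64306640625), 67.04447937011719)
hand ((552.9287109375, -313.81732177734375), (60.94511032104492, 140.27732849121094), 67.59126281738281)
scene0 spare (779, array([ 554.4, -311.5]), array([ 56.7, 136.9]), 67.1, np.float64(35.3))
scene0 stack (843, array([525.2,  12.2]), array([137.5,  56.6]), 84.9, np.float64(37.4))
scene0 stnbase (1512, array([551.2,  32.7]), array([214.1, 136.9]), 81.0, np.float64(8.9))
scene0 pedalbase (440, array([575.4, 332. ]), array([ 98.1, 124.7]), 0.2, np.float64(13.1))
scene0 carton (658, array([724.5,  13.9]), array([67.3, 69. ]), 73.3, np.float64(73.7)) jar (321, array([ 426. , -272.2]), array([67.3, 56.9]), 22.8, np.float64(92.8))
clear (122, array([396.5, 344.5]), array([28. , 38.5]), 79.5, np.float64(157.0))
amber (150, array([ 690.3, -346.7]), array([41.3, 31.9]), 28.1, np.float64(166.4))
440 
[... 331 characters left out ...]
float64(38.7))
side0 stnbase (1549, array([543.7,  34.3]), array([214.4, 133. ]), 80.7, np.float64(10.2))
side0 pedalbase (1457, array([538.1, 332.6]), array([151.9, 125.8]), 1.1, np.float64(14.1))
side0 carton (613, array([712.6,  17.6]), array([71. , 76.7]), 73.5, np.float64(73.6)) jar (345, array([ 415.1, -268. ]), array([57.6, 75.8]), 15.7, np.float64(93.8))
clear (354, array([386.6, 347.6]), array([29.3, 33.9]), 25.1, np.float64(159.3))
amber (116, array([ 687.8, -346.6]), array([31.7, 58.9]), 24.3, np.float64(164.9))
440 0 ; 455 0 ; 470 137 70.9; 485 274 71.0; 500 267 67.5; 515 260 63.9; 530 249 60.4; 545 238 57.4; 560 235 54.0; 575 229 50.2; 590 233 46.9; 605 105 46.1; 620 0 ; 635 0 ;
```

Measured so far:
- **Spare plate:** (553.5, -313), long axis at -22.8°, top z about 36–37, in agreement across all three cameras.
- **Pedal base:** centre (538, 332), yaw about 1°, tread pad at about (498, 331.5) with z about 67.
- **Station:** origin about (546, 23.5), yaw about -9.2°.

Next I'll grasp the plate low on the pads.

```bash
python3 -m inch '[[0.002,-0.009,-0.2,0,0,-0.005,0],[0.002,-0.009,-0.4,0,0,-0.005,0],[0.002,-0.009,-0.55,0,0,-0.005,0],[0.002,-0.009,-0.628,0,0,-0.005,0],[0.002,-0.009,-0.628,0,0,-0.005,0],[0.002,-0.009,-0.628,0,0,-0.005,0.2],[0.002,-0.009,-0.628,0,0,-0.005,0.6],[0.002,-0.009,-0.628,0,0,-0.005,1],[0.002,-0.009,-0.628,0,0,-0.005,1],[0.002,-0.009,-0.628,0,0,-0.005,1]]' 40
python3 - <<'E'
from h import *
grab('side','s2');grab('wrist','w2')
a=cv2.imread('pics/w2.png');b=cv2.imread('pics/s2.png')[90:200,310:440]
cv2.imwrite('pics/c2.png',np.hstack([cv2.resize(a,(480,300)),cv2.resize(b,(320,300))]))
E
```

```text
time_s: 3.95
tcp_pos: [553.5, -313.0, 18.3]
orientation: [0.98, -0.197, 0.0, 0.0]
ft_force: [0.6, 0.4, -0.2]
gripper_width: 0.2
gripper_force: 0.0
```

View pics/c2.png

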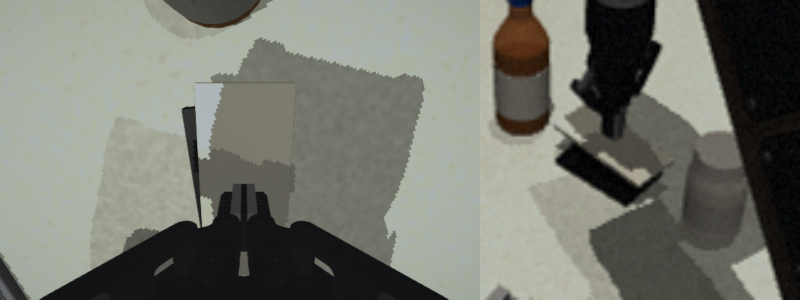

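The fingers shut completely without catching the plate. I'll measure where the tips really are.

```bash
python3 - <<'E'
from h import *
o=readout.observe(); print(o['tcp_pos'],o['joint_positions'],o['gripper_width'])
for n in('s2','w2'):
    im,d,K,T=load(n);P=cloud(d,K,T); g=im.max(-1)<60
    for z in range(-10,120,5):
        m=(abs(P[...,0]-553)<70)&(abs(P[...,1]+313)<70)&(abs(P[...,2]-z)<2.5)
        k=m&g
        if k.sum()>3: print(n,z,m.sum(),k.sum(),P[k].mean(0).round(0),P[k].min(0).round(0),P[k].max(0).round(0))
a=cv2.imread('pics/s2.png')[100:190,320:430];b=cv2.imread('pics/w2.png')[100:310,220:420]
cv2.imwrite('pics/c3.png',np.hstack([cv2.resize(a,(440,360),interpolation=2),cv2.resize(b,(343,360))]))
E
```

```text
[ 553.47150424 -312.99120004   18.18651997] [-6.18455976e-01  7.30188035e-01  1.68430121e+00 -1.43915630e-04
  7.27019245e-01  1.34981996e+00] -0.032669825279564454
s2 0 437 10 [ 519. -295.    1.] [ 492. -322.   -1.] [ 591. -271.    2.]
s2 5 164 66 [ 546. -281.    6.] [ 493. -324.    3.] [ 611. -257.    7.]
s2 10 184 182 [ 557. -283.    9.] [ 491. -319.    8.] [ 613. -257.   12.]
s2 15 34 34 [ 558. -290.   15.] [ 511. -306.   13.] [ 600. -267.   17.]
s2 20 22 22 [ 566. -292.   20.] [ 516. -304.   18.] [ 600. -275.   22.]
s2 25 9 9 [ 581. -298.   24.] [ 559. -305.   23.] [ 600. -290.   25.]
s2 30 12 9 [ 539. -280.   31.] [ 487. -298.   30.] [ 595. -263.   32.]
s2 35 403 17 [ 541. -278.   34.] [ 491. -323.   33.] [ 590. -256.   37.]
s2 50 8 8 [ 546. -304.   51.] [ 540. -309.   49.] [ 559. -298.   52.]
s2 55 15 15 [ 550. -303.   55.] [ 541. -320.   53.] [ 562. -296.   57.]
s2 60 9 9 [ 550. -305.   59.] [ 541. -320.   58.] [ 563. -296.   61.]
s2 65 17 17 [ 550. -303.   65.] [ 541. -319.   63.] [ 562. -296.   67.]
s2 70 13 11 [ 551. -304.   70.] [ 542. -312.   68.] [ 560. -297.   72.]
s2 
[... 1295 characters left out ...]
 568. -303.   72.]
w2 75 383 383 [ 563. -317.   75.] [ 555. -328.   73.] [ 567. -303.   77.]
w2 80 674 607 [ 558. -315.   81.] [ 543. -328.   78.] [ 567. -307.   82.]
w2 85 413 404 [ 562. -317.   85.] [ 545. -335.   83.] [ 571. -296.   87.]
w2 90 1519 1491 [ 562. -316.   90.] [ 542. -347.   88.] [ 577. -289.   92.]
w2 95 2259 2249 [ 562. -316.   95.] [ 533. -351.   93.] [ 579. -278.   97.]
w2 100 4834 4830 [ 558. -315.  100.] [ 531. -354.   98.] [ 581. -274.  102.]
w2 105 2863 2857 [ 559. -315.  105.] [ 532. -358.  103.] [ 582. -275.  107.]
w2 110 3202 3183 [ 563. -316.  110.] [ 533. -362.  108.] [ 584. -274.  112.]
w2 115 4936 4923 [ 564. -317.  115.] [ 535. -365.  113.] [ 585. -270.  117.]
```

View pics/c3.png

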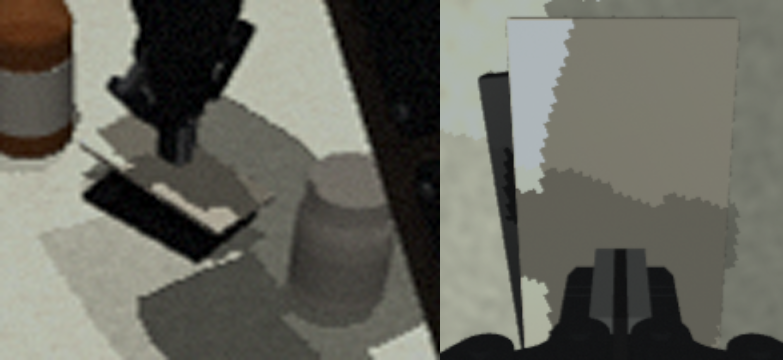

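With the reported TCP at z = 18, both views put the tips at about z = 48, so the tool is really about 30 mm shorter than reported; xy agrees. I'll open, go 30 mm lower and grasp again.

```bash
python3 -m inch '[[0,0,0,0,0,0,0],[0,0,0,0,0,0,0],[0,0,0,0,0,0,0],[0,0,0,0,0,0,0],[0,0,-0.05,0,0,0,0],[0,0,-0.1,0,0,0,0],[0,0,-0.1,0,0,0,0],[0,0,-0.1,0,0,0,0.6],[0,0,-0.1,0,0,0,1],[0,0,-0.1,0,0,0,1]]' 40
python3 - <<'E'
from h import *
grab('wrist','w3');im,d,K,T=grab('side','s3')
E
```

```text
time_s: 5.3
tcp_pos: [553.7, -313.1, -11.5]
orientation: [0.98, -0.197, 0.0, 0.0]
ft_force: [-0.5, 0.2, 1.4]
gripper_width: 59.0
gripper_force: 43.3
```

View pics/w3.png

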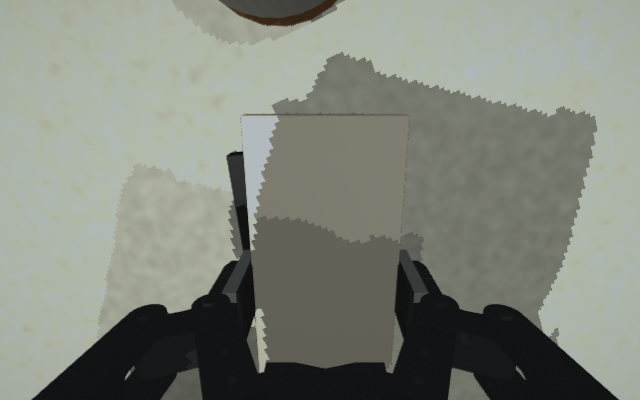

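The plate is gripped: width 59, grip force 43 N, centred between the pads. Now I'll lift it and carry it towards the station while turning.

```bash
python3 -m inch '[[0,0,0.05,0,0,0,1],[0,0,0.15,0,0,0,1],[0,0,0.35,0,0,0,1],[0,0,0.55,0,0,0.1,1],[0,0.15,0.65,0,0,0.2,1],[0,0.3,0.65,0,0,0.3,1],[0,0.45,0.65,0,0,0.4,1],[0,0.55,0.65,0,0,0.5,1],[0,0.65,0.65,0,0,0.6,1],[0,0.7,0.65,0,0,0.6,1]]' 40 && python3 -m inch '[[0,0.05,0,0,0,0.1,1],[0,0.1,0,0,0,0.2,1],[-0.05,0.2,0,0,0,0.3,1],[-0.07,0.27,0,0,0,0.4,1],[-0.09,0.33,0,0,0,0.5,1],[-0.09,0.38,0,0,0,0.6,1],[-0.09,0.38,0,0,0,0.6,1],[-0.09,0.38,0,0,0,0.6,1],[-0.09,0.38,0,0,0,0.6,1],[-0.09,0.38,0,0,0,0.6,1]]'
python3 - <<'E'
from h import *
a=grab('wrist','w4');b=grab('side','s4');c=grab('scene','sc4');print(readout.observe()['joint_positions'].round(2))
A=cv2.resize(cv2.imread('pics/w4.png'),(400,250));B=cv2.resize(cv2.imread('pics/s4.png')[120:320,200:520],(400,250))
cv2.imwrite('pics/c4.png',np.hstack([A,B]))
E
```

```text
time_s: 6.65
tcp_pos: [553.3, -101.7, 184.0]
orientation: [0.963, 0.269, 0.0, 0.0]
ft_force: [0.5, -0.3, -1.1]
gripper_width: 59.1
gripper_force: 43.8
time_s: 7.9
tcp_pos: [526.5, 10.6, 183.1]
orientation: [0.737, 0.676, -0.0, 0.0]
ft_force: [0.7, -0.2, -1.2]
gripper_width: 59.0
gripper_force: 43.8
[-0.1   0.38  1.83 -0.    0.94 -0.02]
```

View pics/c4.png

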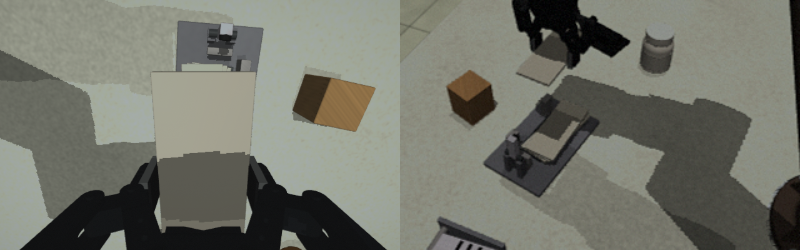

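The wrist view shows the plate held level and centred, with the station's end stop and marker arm beyond its front edge. I'll check the plate's offset within the grip.

```bash
python3 - <<'E'
from h import *
for n,zt,tcp,yaw in (('w3',36,(553.7,-313.1),-22.7),('w4',230.6,(526.5,10.6),85.06)):
    im,d,K,T=load(n);P=cloud(d,K,T)
    m=(abs(P[...,2]-zt)<9)&(d>0)&(im.min(-1)>70); m[:100]=0
    n_,l,s,c=cv2.connectedComponentsWithStats(m.astype(np.uint8)); i=1+s[1:,4].argmax()
    q=ray(K,T,np.argwhere(l==i)[:,::-1],zt)[:,:2]-tcp; a=np.radians(yaw)
    t=q@np.array([[np.cos(a),np.sin(a)],[-np.sin(a),np.cos(a)]]).T
    pz=P[l==i]; print(n,'front',np.percentile(t[:,0],[99.5,99.9]).round(1),'width',np.percentile(t[:,1],[.3,99.7]).round(1),'z near/far',pz[(t[:,0]>60)][:,2].mean().round(1),pz[t[:,0]<30][:,2].mean().round(1))
E
```

```text
w3 front [70.4 70.8] width [-29.7  30.1] z near/far 37.1 37.3
w4 front [69.6 70. ] width [-30.5  29.4] z near/far 231.7 232.0
```

The plate is centred in the grip and level. I'll lower it onto the stack slowly and watch the force.

```bash
python3 -m inch '[[-0.003,0.005,-0.15,0,0,0,1],[-0.003,0.005,-0.3,0,0,0,1],[-0.003,0.005,-0.45,0,0,0,1],[-0.003,0.005,-0.55,0,0,0,1],[-0.003,0.005,-0.59,0,0,0,1],[-0.003,0.005,-0.6,0,0,0,1],[-0.003,0.005,-0.605,0,0,0,1],[-0.003,0.005,-0.61,0,0,0,1],[-0.003,0.005,-0.61,0,0,0,1],[-0.003,0.005,-0.61,0,0,0,1]]'
python3 - <<'E'
from h import *
a=grab('wrist','w5');b=grab('side','s5');c=grab('scene','sc5')
A=cv2.resize(cv2.imread('pics/s5.png')[170:280,260:380],(400,367),interpolation=2);B=cv2.resize(cv2.imread('pics/sc5.png')[150:250,285:395],(400,367),interpolation=2)
cv2.imwrite('pics/c5.png',np.hstack([A,B]))
E
```

```text
time_s: 9.3
tcp_pos: [525.9, 12.5, 2.3]
orientation: [0.736, 0.677, 0.001, 0.001]
ft_force: [-7.1, 0.1, 19.2]
gripper_width: 58.7
gripper_force: 60.6
```

View pics/c5.png

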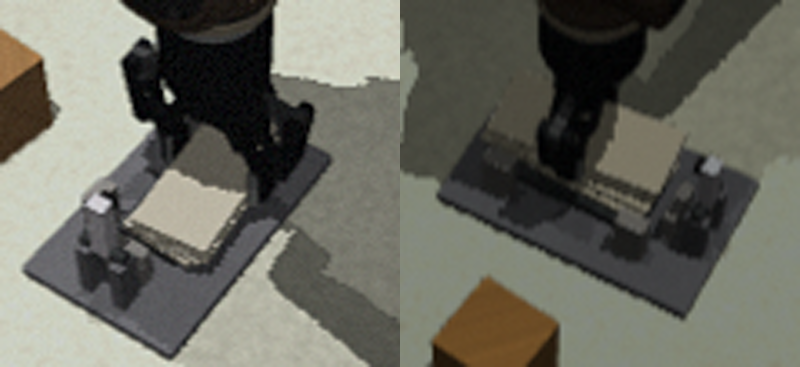

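The 19 N contact at about 6 mm too high means a fingertip is resting on plate_top's edge. I'll read the moment to see which side.

```bash
python3 - <<'E'
from h import *
o=readout.observe();print(o['ft_force'].round(1),o['torque'].round(2),o['tcp_pos'].round(1))
# top of spare and of plates below: edges in the wrist view
im,d,K,T=load('w5');P=cloud(d,K,T);a=np.radians(85.0)
L=(P[...,:2]-[525.9,12.5])@np.array([[np.cos(a),np.sin(a)],[-np.sin(a),np.cos(a)]]).T
for lo,hi in((45,54),(35,41),(28,33),(22,27)):
    m=(P[...,2]>lo)&(P[...,2]<hi)&(d>0)&(im.min(-1)>60)&(abs(L[...,1])<60)&(L[...,0]>20)&(L[...,0]<85)
    if m.sum()>10: print(lo,m.sum(),np.percentile(L[m][:,0],[1,99]).round(1),np.percentile(L[m][:,1],[1,50,99]).round(1))
cv2.imwrite('pics/c6.png',cv2.resize(cv2.cvtColor(im[80:320,180:460],cv2.COLOR_RGB2BGR),(700,600),interpolation=2))
E
```

```text
[-6.7  0.4 18.2] [ 0.06  0.85 -0.05] [525.8  12.5   2.3]
45 22120 [20.6 70. ] [-58.7  -2.1  28.9]
35 17 [50.8 78.4] [-55.1 -52.4 -36.2]
28 199 [22.5 78.4] [-54.2 -36.5  14.5]
22 402 [21.1 74.1] [-54.7 -40.   14.3]
```

View pics/c6.png

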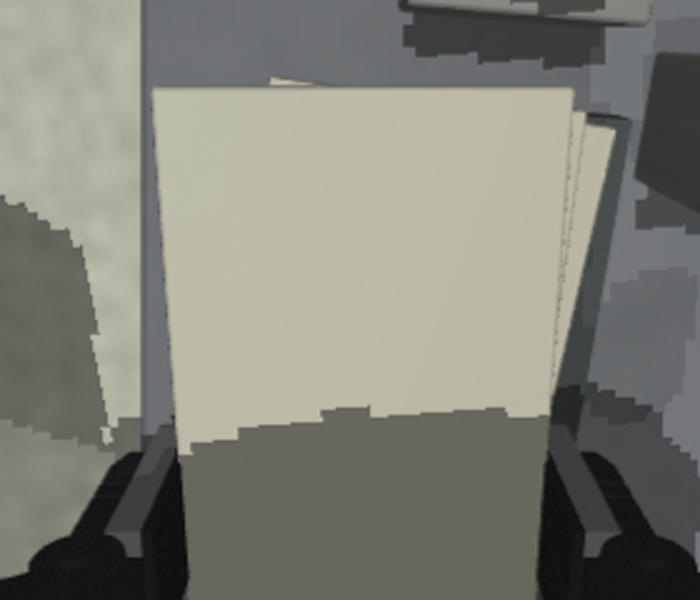

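In the wrist view, the plates below stick out past the spare on its right (world +x) side, and plate_top's corner is at crop (585,112) against the spare's (573,88). I'll lift slightly, shift +x by about 2 mm with a small turn, and lower again.

```bash
python3 -m inch '[[0,0,0.02,0,0,0,1],[0.007,0,0.02,0,0,-0.015,1],[0.007,0,0.015,0,0,-0.015,1],[0.007,0,0.01,0,0,-0.015,1],[0.007,0,0.005,0,0,-0.015,1],[0.007,0,0,0,0,-0.015,1],[0.007,0,-0.003,0,0,-0.015,1],[0.007,0,-0.005,0,0,-0.015,1],[0.007,0,-0.005,0,0,-0.015,1],[0.007,0,-0.005,0,0,-0.015,1]]'
python3 - <<'E'
from h import *
print(readout.observe()['torque'])
E
```

```text
time_s: 10.7
tcp_pos: [528.1, 12.5, 1.3]
orientation: [0.744, 0.668, 0.001, 0.001]
ft_force: [-11.5, 0.3, 39.9]
gripper_width: 59.0
gripper_force: 69.2
[ 0.08399986  1.25022836 -0.05061033]
```

Solving the two force and moment readings puts the contact at about +24 mm, so the +x finger is on the plate. Perspective hid how far plate_top sticks out, so I'll compute it by casting its visible edge onto z = 38.

```bash
python3 - <<'E'
from h import *
im,d,K,T=load('w5');a=np.radians(85.0);R=np.array([[np.cos(a),np.sin(a)],[-np.sin(a),np.cos(a)]])
f=lambda c,z:((ray(K,T,[(180+c[0]*.4,80+c[1]*.4)],z)[0,:2]-[525.9,12.5])@R.T).round(1)
print('spare',f((573,88),50),f((153,89),50),f((553,390),50))
for z in(38,32,26):print(z,f((585,112),z),f((556,380),z),'|',f((615,128),z),f((556,395),z),'|farL',f((270,78),z),f((330,85),z))
P=cloud(d,K,T)
for v in (130,150,175,200,220,235):  # edge profile right side
    row=[(u,im[v,u].max(),P[v,u,2].round(0)) for u in range(396,430)]
    g=im[v].astype(int).max(-1); e=[u for u in range(394,432) if abs(g[u+1]-g[u-1])>12]; print(v,e,[int(P[v,u,2]) for u in range(398,430,3)])
E
```

```text
spare [ 69.7 -30.2] [69.4 29.3] [ 23.1 -30.8]
38 [ 65.3 -35.4] [ 19.7 -34.2] | [ 62.9 -40.3] [ 16.8 -34.4] |farL [70.4 13.9] [69.3  4.6]
32 [ 64.8 -37. ] [ 17.1 -35.7] | [ 62.2 -42.2] [ 14.1 -36. ] |farL [70.1 14.6] [69.   4.8]
26 [ 64.3 -38.6] [ 14.5 -37.3] | [ 61.6 -44. ] [ 11.4 -37.5] |farL [69.8 15.2] [68.6  5.1]
130 [407, 409, 412, 413, 415, 416, 417, 418, 419, 422, 423, 424] [51, 51, 50, 50, 33, 32, 26, 25, 20, 20, 21]
150 [405, 406, 408, 410, 411, 421, 422, 423, 428, 429] [50, 51, 51, 32, 34, 26, 26, 27, 21, 21, 22]
175 [403, 404, 408, 414, 415, 416, 417, 424, 425] [50, 50, 51, 32, 27, 27, 20, 21, 20, 12, 10]
200 [401, 402, 404, 408, 409, 410, 411, 419, 420, 421] [50, 49, 27, 25, 21, 21, 22, 21, 11, 9, 10]
220 [400, 402, 404, 405, 406, 407, 416, 417] [51, 51, 26, 21, 20, 21, 20, 10, 9, 10, 11]
235 [399, 400, 401, 402, 403, 411, 412, 418, 419] [51, 27, 21, 21, 21, 20, 11, 11, 11, 11, 11]
```

In depth only the plate_mid (32) and plate_low (26) levels show beside the spare, so plate_top's edges are hidden. I'll lift off and view the stack from the side with the wrist camera, measuring the numbers only.

```bash
python3 -m inch '[[0,0,0.05,0,0,0,1],[0,0,0.2,0,0,0,1],[0.15,-0.03,0.35,0,0,0,1],[0.3,-0.06,0.35,0,0,0,1],[0.43,-0.1,0.35,0,0,0,1],[0.43,-0.1,0.35,0,0,0,1],[0.43,-0.1,0.35,0,0,0,1],[0.43,-0.1,0.35,0,0,0,1],[0.43,-0.1,0.35,0,0,0,1],[0.43,-0.1,0.35,0,0,0,1]]'
cat >> h.py <<'E'
def lines(C,box,levels,mn=90):
    "per height level: corners/rect of bright surface"
    im,d,K,T=C;P=cloud(d,K,T)
    for zp,tol in levels:
        m=(P[...,0]>box[0])&(P[...,0]<box[1])&(P[...,1]>box[2])&(P[...,1]<box[3])&(abs(P[...,2]-zp)<tol)&(d>0)&(im.min(-1)>mn)
        n,l,s,c=cv2.connectedComponentsWithStats(m.astype(np.uint8))
        if n<2: print(zp,'none');continue
        i=1+s[1:,4].argmax(); q=ray(K,T,np.argwhere(l==i)[:,::-1],zp)[:,:2].astype(np.float32)
        r=cv2.minAreaRect(q); print(zp,len(q),np.round(r[0],1),np.round(r[1],1),round(r[2],1),'z',P[l==i][:,2].mean().round(1),cv2.boxPoints(r).round(0).tolist())
E
python3 - <<'E'
from h import *
C=grab('wrist','w6');im,d,K,T=C;P=cloud(d,K,T)
m=(abs(P[...,0]-545)<130)&(abs(P[...,1]-25)<140)&(d>0)
print(np.histogram(P[m][:,2],bins=np.arange(-6,112,4)))
lines(C,(450,620,-90,110),[(38,2.6),(32,2.6),(26,2.6)])
for z in(10,42,52): lines(C,(440,680,-110,170),[(z,3)],0)
v,u=np.nonzero(m&(abs(P[...,2]-38)<2.6)); print(u.min(),u.max(),v.min(),v.max(), im[m&(abs(P[...,2]-38)<2.6)].mean(0))
E
```

```text
time_s: 11.95
tcp_pos: [656.5, -17.3, 103.8]
orientation: [0.744, 0.668, 0.0, 0.0]
ft_force: [0.1, -0.8, -3.1]
gripper_width: 58.8
gripper_force: 51.4
(array([    0, 24790,  8040,   634, 15228,   433,  1529,   780,  1214,
       12055,  3599,   387,  1201,   322,  1494,   712,   103,   363,
         245,   100,   121,    95,    90,    83,    70,    79,   121,
         193,   351]), array([ -6,  -2,   2,   6,  10,  14,  18,  22,  26,  30,  34,  38,  42,
        46,  50,  54,  58,  62,  66,  70,  74,  78,  82,  86,  90,  94,
        98, 102, 106, 110]))
38 1 [521.9  78.7] [0. 0.] 0.0 z 35.7 [[522.0, 79.0], [522.0, 79.0], [522.0, 79.0], [522.0, 79.0]]
32 14053 [527.8   9.2] [140.6  60.3] 81.4 z 33.4 [[487.0, -56.0], [547.0, -65.0], [568.0, 74.0], [508.0, 83.0]]
26 549 [562.6  35.4] [73.2  7. ] 77.1 z 27.3 [[551.0, 0.0], [558.0, -1.0], [574.0, 70.0], [567.0, 72.0]]
10 15549 [547.3  30.4] [209.8 130.3] 80.5 z 11.3 [[466.0, -62.0], [594.0, -84.0], [629.0, 123.0], [500.0, 145.0]]
42 990 [558.3  94.4] [10.2 37.6] 80.7 z 43.2 [[539.0, 92.0], [576.0, 86.0], [578.0, 96.0], [541.0, 103.0]]
52 942 [591.5  68.7] [24.  15.2] 80.5 z 53.1 [[582.0, 58.0], [597.0, 56.0], [601.0, 79.0], [586.0, 82.0]]
100 230 5 261 [50.29589633 50.73218143 49.5075594 ]
```

At z = 38 there is now nothing: the stack's top is plate_mid at z = 32, and the tool carries 3.1 N instead of 1.2 N. The fingers have picked up plate_top along with the spare. I'll measure the held pair before setting it back.

```bash
python3 - <<'E'
from h import *
for n in('side','scene'):
    C=grab(n,n+'7');im,d,K,T=C;P=cloud(d,K,T)
    m=(abs(P[...,0]-656)<75)&(abs(P[...,1]+17)<85)&(P[...,2]>100)&(P[...,2]<165)&(d>0)&(im.min(-1)>55)
    v,u=np.nonzero(m);print(n,m.sum(),u.min(),u.max(),v.min(),v.max())
    print(np.histogram(P[m][:,2],bins=range(114,164,3)))
    # columns: vertical profile of brightness and z around the lower edge
    for c in np.linspace(u.min()+4,u.max()-4,6).astype(int):
        vv=v[u==c]; b=vv.max(); r=range(b-9,b+5); print(c,b,[(int(im[k,c].mean()),*P[k,c].round(0).astype(int).tolist()) for k in r])
E
```

```text
side 874 250 306 149 191
(array([  0,   0,   0,   0,   0,   0,   3,  29,  54,  34,  12,  60, 550,
       128,   1,   1]), array([114, 117, 120, 123, 126, 129, 132, 135, 138, 141, 144, 147, 150,
       153, 156, 159, 162]))
254 184 [(174, 689, 38, 152), (176, 687, 40, 151), (172, 683, 46, 155), (173, 683, 46, 152), (174, 681, 50, 153), (146, 679, 52, 153), (87, 680, 52, 149), (79, 683, 49, 142), (81, 685, 48, 137), (95, 684, 50, 136), (106, 721, 6, 78), (96, 720, 8, 77), (96, 719, 11, 76), (100, 719, 11, 73)]
263 188 [(173, 664, 39, 150), (171, 661, 44, 152), (173, 659, 47, 153), (172, 656, 51, 155), (168, 657, 51, 151), (134, 654, 55, 152), (86, 654, 56, 151), (87, 660, 49, 139), (81, 658, 52, 139), (78, 659, 52, 136), (94, 696, 6, 74), (70, 693, 11, 76), (66, 691, 14, 77), (46, 690, 15, 75)]
273 191 [(171, 638, 40, 152), (173, 635, 44, 154), (174, 635, 45, 151), (147, 633, 48, 152), (99, 633, 49, 149), (67, 633, 50, 147), (82, 635, 47, 141), (123, 634, 49, 140), (108, 632, 53, 141), (84, 634, 50, 134), (56, 713, -55, 0), (55, 680, -10, 51), (42, 679, -8, 50), (39, 679, -7, 48)]
282 181 [(178, 635, 3, 152), (171, 633, 7, 153), (176, 633, 8, 151), (174, 630, 12, 152), (128, 628, 16, 153), (70, 629, 15, 149), (64, 631, 12, 142), (73, 630, 14, 141), (84, 630, 16, 140), (79, 630, 16, 137), (91, 709, -99, -1), (112, 707, -95, 0), (115, 704, -90, 1), (112, 702, -86, 2)]Traceback (most recent call last):
  File "<stdin>", line 9, in <module>
    return umr_maximum(a, axis, None, out, keepdims, initial, where)
ValueError: zero-size array to reduction operation maximum which has no identity
```

Both views show the spare at z 146–152 with plate_top about 5 mm below it (135–141), both held. I'll take the pair back to the stand, close the gap by pressing down on the block, and regrip both with no finger protruding below plate_top. That way they can be set down without a drop.

```bash
python3 -m inch '[[0,0,0.1,0,0,-0.1,1],[-0.05,-0.1,0.2,0,0,-0.2,1],[-0.1,-0.25,0.27,0,0,-0.3,1],[-0.15,-0.4,0.27,0,0,-0.4,1],[-0.2,-0.55,0.27,0,0,-0.5,1],[-0.25,-0.7,0.27,0,0,-0.6,1],[-0.3,-0.85,0.27,0,0,-0.7,1],[-0.33,-0.95,0.27,0,0,-0.8,1],[-0.34,-0.98,0.27,0,0,-0.9,1],[-0.34,-0.98,0.27,0,0,-1,1]]' && python3 -m inch '[[0,0,0,0,0,-0.1,1],[0,0,0,0,0,-0.18,1],[0,0,-0.1,0,0,-0.18,1],[0,0,-0.2,0,0,-0.18,1],[0,0,-0.3,0,0,-0.18,1],[0,0,-0.4,0,0,-0.18,1],[0,0,-0.5,0,0,-0.18,1],[0,0,-0.56,0,0,-0.18,1],[0,0,-0.56,0,0,-0.18,1],[0,0,-0.56,0,0,-0.18,1]]' 20
python3 - <<'E'
from h import *
o=readout.observe();print(o['tcp_pos'].round(2),np.degrees(2*np.arctan2(o['orientation'][1],o['orientation'][0])))
E
```

```text
time_s: 13.3
tcp_pos: [554.1, -312.5, 184.6]
orientation: [0.998, -0.057, -0.0, 0.0]
ft_force: [0.1, 0.8, -3.1]
gripper_width: 58.7
gripper_force: 51.4
time_s: 14.55
tcp_pos: [555.2, -311.8, 17.7]
orientation: [0.981, -0.194, 0.001, 0.0]
ft_force: [0.4, -0.1, -2.7]
gripper_width: 58.7
gripper_force: 51.3
[ 555.18 -311.83   17.66] -22.316062573333838
```

```bash
python3 -m inch '[[0,0,-0.03,0,0,0,1],[0,0,-0.05,0,0,0,1],[0,0,-0.06,0,0,0,1],[0,0,-0.063,0,0,0,1],[0,0,-0.066,0,0,0,1],[0,0,-0.069,0,0,0,1],[0,0,-0.072,0,0,0,1],[0,0,-0.072,0,0,0,1],[0,0,-0.072,0,0,0,1],[0,0,-0.072,0,0,0,1]]' 20
python3 - <<'E'
from h import *
C=grab('wrist','w8');lines(C,(450,650,-400,-220),[(36,3),(42,3),(48,3)],60)
E
```

```text
time_s: 15.8
tcp_pos: [555.7, -311.9, -2.7]
orientation: [0.981, -0.194, 0.002, 0.001]
ft_force: [-1.8, 3.3, 17.9]
gripper_width: 59.2
gripper_force: 55.0
36 8 [ 580.1 -283.1] [0.4 2.8] 39.8 z 35.6 [[579.0, -282.0], [581.0, -284.0], [581.0, -284.0], [579.0, -282.0]]
42 121 [ 624.6 -329. ] [38.1  0.7] 67.6 z 42.5 [[617.0, -346.0], [618.0, -347.0], [632.0, -311.0], [631.0, -311.0]]
48 36326 [ 569.5 -317.3] [ 59.1 111.5] 67.6 z 46.1 [[507.0, -323.0], [610.0, -366.0], [632.0, -311.0], [529.0, -269.0]]
```

```bash
python3 -m inch '[[0,0,-0.003,0,0,0,1],[0,0,-0.006,0,0,0,1],[0,0,-0.008,0,0,0,1],[0,0,-0.01,0,0,0,1],[0,0,-0.012,0,0,0,1],[0,0,-0.014,0,0,0,1],[0,0,-0.014,0,0,0,1],[0,0,-0.014,0,0,0,1],[0,0,-0.014,0,0,0,1],[0,0,-0.014,0,0,0,1]]' 20
python3 - <<'E'
from h import *
C=grab('wrist','w9');lines(C,(450,650,-400,-220),[(46,4)],60)
E
```

```text
time_s: 17.1
tcp_pos: [556.5, -312.3, -5.6]
orientation: [0.981, -0.193, 0.003, 0.001]
ft_force: [-3.0, 4.5, 29.3]
gripper_width: 58.7
gripper_force: 58.2
46 36893 [ 570.6 -317.9] [ 58.5 110.6] 67.5 z 43.3 [[508.0, -324.0], [610.0, -366.0], [633.0, -312.0], [531.0, -270.0]]
```

The spare's top is down to about 42, so the gap is closed. I'll open, rise so the tips are just at plate_top's underside, and check both plates before regripping.

```bash
python3 -m inch '[[0,0,0.01,0,0,0,0.3],[0,0,0.012,0,0,0,0],[0,0,0.012,0,0,0,0],[0,0,0.012,0,0,0,0],[0,0,0.03,0,0,0,0],[0,0,0.03,0,0,0,0],[0,0,0.03,0,0,0,0],[0,0,0.03,0,0,0,0],[0,0,0.03,0,0,0,0],[0,0,0.03,0,0,0,0]]'
python3 - <<'E'
from h import *
C=grab('wrist','w10');lines(C,(450,650,-400,-220),[(42,3),(36,2.5)],60)
for n in('scene','side'): lines(grab(n,n+'10'),(450,650,-400,-220),[(42,3.5)],90)
im,d,K,T=C;P=cloud(d,K,T)
# widest extents of the pair in tool frame by level
a=np.radians(-22.4);L=(P[...,:2]-[555,-312])@np.array([[np.cos(a),np.sin(a)],[-np.sin(a),np.cos(a)]]).T
for z in(43,37,31):
    m=(abs(P[...,2]-z)<2.2)&(abs(L[...,0])<90)&(abs(L[...,1])<45)&(d>0)&(im.min(-1)>60); print(z,m.sum(),np.percentile(L[m],[.5,99.5],axis=0).round(1).tolist() if m.any() else '')
E
```

```text
time_s: 18.4
tcp_pos: [554.6, -311.4, -0.2]
orientation: [0.981, -0.194, -0.0, 0.0]
ft_force: [0.0, 0.5, 0.1]
gripper_width: 85.4
gripper_force: 0.0
42 36198 [ 564.9 -315.4] [ 60.2 119.8] 67.6 z 43.3 [[498.0, -320.0], [609.0, -366.0], [632.0, -310.0], [521.0, -265.0]]
36 1 [ 564.3 -267.8] [0. 0.] 0.0 z 38.4 [[564.0, -268.0], [564.0, -268.0], [564.0, -268.0], [564.0, -268.0]]
42 30 [ 614.1 -306.7] [11.7 34.1] 61.0 z 41.2 [[596.0, -304.0], [626.0, -320.0], [632.0, -310.0], [602.0, -293.0]]
42 52 [ 525.7 -278.2] [23. 59.] 69.4 z 42.8 [[494.0, -279.0], [549.0, -299.0], [557.0, -278.0], [502.0, -257.0]]
43 36237 [[-43.3, -28.9], [70.1, 30.2]]
37 5 [[-6.6, -40.5], [4.2, 43.6]]
31 0
```

The two plates lie flat together, with top z = 42, centred at about (555, -311.5). Now regrip, lift and return to the station.

```bash
python3 -m inch '[[0,0,0,0,0,0,0.6],[0,0,0,0,0,0,1],[0,0,0,0,0,0,1],[0,0,0,0,0,0,1],[0,0,0.03,0,0,0,1],[0,0,0.15,0,0,0,1],[0,0,0.3,0,0,0,1],[0,0,0.45,0,0,0,1],[0,0,0.6,0,0,0,1],[0,0,0.6,0,0,0,1]]' 40 && python3 -m inch '[[0,0.1,0,0,0,0.1,1],[0,0.25,0,0,0,0.2,1],[0,0.4,0,0,0,0.3,1],[0,0.55,0,0,0,0.4,1],[0,0.7,0,0,0,0.5,1],[0,0.8,0,0,0,0.6,1],[-0.05,0.9,0,0,0,0.7,1],[-0.09,0.97,0,0,0,0.8,1],[-0.09,1,0,0,0,0.9,1],[-0.09,1,0,0,0,1,1]]' && python3 -m inch '[[0,0.05,-0.05,0,0,0.1,1],[0,0.07,-0.1,0,0,0.154,1],[0,0.07,-0.2,0,0,0.154,1],[0,0.07,-0.3,0,0,0.154,1],[0,0.07,-0.4,0,0,0.154,1],[0,0.07,-0.5,0,0,0.154,1],[0,0.07,-0.55,0,0,0.154,1],[0,0.07,-0.55,0,0,0.154,1],[0,0.07,-0.55,0,0,0.154,1],[0,0.07,-0.55,0,0,0.154,1]]'
python3 - <<'E'
from h import *
o=readout.observe();print(o['tcp_pos'].round(2),np.degrees(2*np.arctan2(o['orientation'][1],o['orientation'][0])))
C=grab('side','s11');im,d,K,T=C;P=cloud(d,K,T)
m=(abs(P[...,0]-528)<75)&(abs(P[...,1]-10)<80)&(P[...,2]>38)&(P[...,2]<70)&(d>0)&(im.min(-1)>55)
print(np.histogram(P[m][:,2],bins=range(36,70,3)))
C=grab('wrist','w11');lines(C,(450,650,-60,120),[(60,5)],60)
E
```

```text
time_s: 19.8
tcp_pos: [555.6, -312.1, 183.6]
orientation: [0.981, -0.194, 0.003, 0.001]
ft_force: [0.8, 0.2, -3.9]
gripper_width: 58.9
gripper_force: 44.8
time_s: 21.05
tcp_pos: [526.8, -10.6, 178.9]
orientation: [0.829, 0.559, -0.001, -0.001]
ft_force: [-0.7, 0.1, -1.7]
gripper_width: 59.0
gripper_force: 44.8
time_s: 22.3
tcp_pos: [528.1, 9.5, 15.8]
orientation: [0.757, 0.653, 0.001, 0.001]
ft_force: [-0.2, -0.1, -2.7]
gripper_width: 59.3
gripper_force: 44.8
[528.11   9.51  15.75] 81.5414097622352
(array([  0,   0,   0,   7,  11,  43,  99, 596, 103,   4,   2]), array([36, 39, 42, 45, 48, 51, 54, 57, 60, 63, 66, 69]))
60 36100 [530.2  20.6] [117.8  59.1] 81.5 z 59.0 [[492.0, -33.0], [551.0, -42.0], [568.0, 74.0], [510.0, 83.0]]
```

Both plates are held together with the spare's top at z 58. The last 14 mm of descent follows.

```bash
python3 -m inch '[[0,0,-0.015,0,0,0,1],[0,0,-0.03,0,0,0,1],[0,0,-0.036,0,0,0,1],[0,0,-0.039,0,0,0,1],[0,0,-0.042,0,0,0,1],[0,0,-0.044,0,0,0,1],[0,0,-0.044,0,0,0,1],[0,0,-0.044,0,0,0,1],[0,0,-0.044,0,0,0,1],[0,0,-0.044,0,0,0,1]]'
```

```text
time_s: 23.65
tcp_pos: [527.8, 9.5, 2.0]
orientation: [0.757, 0.653, 0.0, 0.0]
ft_force: [-1.6, -0.3, 5.7]
gripper_width: 58.9
gripper_force: 46.0
```

Contact came at exactly the expected height, with a 6 N load. Release, rise, and view from +x.

```bash
python3 -m inch '[[0,0,0,0,0,0,0.3],[0,0,0,0,0,0,0],[0,0,0,0,0,0,0],[0,0,0.05,0,0,0,0],[0,0,0.2,0,0,0,0],[0.1,-0.05,0.35,0,0,0,0],[0.1,-0.1,0.5,0,0,0,0],[0.1,-0.1,0.5,0,0,0,0],[0.1,-0.1,0.5,0,0,0,0],[0.1,-0.1,0.5,0,0,0,0]]'
python3 - <<'E'
from h import *
C=grab('wrist','w12');lines(C,(440,640,-90,115),[(44,2.8),(38,2.8),(32,2.8),(26,2.8)],70)
lines(C,(440,680,-110,170),[(10,3),(52,3)],0);lines(C,(530,600,80,115),[(42,3)],0)
lines(C,(560,600,-60,-10),[(52,3)],0)
E
```

```text
time_s: 24.9
tcp_pos: [557.0, -20.1, 150.8]
orientation: [0.757, 0.653, -0.001, -0.001]
ft_force: [1.2, 0.0, -1.2]
gripper_width: 85.4
gripper_force: 0.0
44 11691 [528.    9.5] [140.   60.2] 81.5 z 45.3 [[488.0, -55.0], [547.0, -64.0], [568.0, 74.0], [509.0, 83.0]]
38 50 [524.8 -64.5] [ 1.  44.4] 82.9 z 39.4 [[503.0, -62.0], [547.0, -68.0], [547.0, -67.0], [503.0, -61.0]]
32 35 [555.7  -8.7] [30.8  0. ] 81.3 z 31.6 [[553.0, -24.0], [553.0, -24.0], [558.0, 7.0], [558.0, 7.0]]
26 457 [565.5  34.5] [74.   6.7] 81.3 z 27.2 [[557.0, -2.0], [563.0, -3.0], [574.0, 71.0], [568.0, 72.0]]
10 16121 [546.8  29.3] [207.6 129.7] 80.6 z 11.2 [[466.0, -62.0], [594.0, -84.0], [628.0, 121.0], [500.0, 142.0]]
52 642 [590.9  68.6] [24.  14.1] 80.5 z 53.1 [[582.0, 58.0], [596.0, 56.0], [600.0, 79.0], [586.0, 82.0]]
42 687 [557.5  94.3] [10.5 35.3] 81.5 z 43.1 [[539.0, 92.0], [574.0, 87.0], [576.0, 97.0], [541.0, 102.0]]
52 456 [572.9 -39.6] [24.6 13.8] 82.2 z 53.1 [[564.0, -51.0], [578.0, -53.0], [581.0, -28.0], [568.0, -26.0]]
```

All four are stacked, with the spare at (528, 9.5), 81.5°, top z 44. The station frame from the stops and end stop is origin (545.5, 20.6), yaw -9.5°, with 109.7 mm between the stops as it should be. The spare sits at local (-15.4, -13.8). I'll check the fingertip heights from depth, then go to the -y end with shut fingers.

```bash
python3 -m inch '[[-0.07,-0.1,0,0,0,-0.011,1],[-0.142,-0.235,0,0,0,-0.011,1],[-0.142,-0.235,-0.1,0,0,-0.011,1],[-0.142,-0.235,-0.25,0,0,-0.011,1],[-0.142,-0.235,-0.35,0,0,-0.011,1],[-0.142,-0.235,-0.4,0,0,-0.011,1],[-0.142,-0.235,-0.45,0,0,-0.011,1],[-0.142,-0.235,-0.45,0,0,-0.011,1],[-0.142,-0.235,-0.45,0,0,-0.011,1],[-0.142,-0.235,-0.45,0,0,-0.011,1]]'
python3 - <<'E'
from h import *
def tip(C,tcp,yaw,tag):
    im,d,K,T=C;P=cloud(d,K,T);a=np.radians(yaw);L=(P[...,:2]-tcp[:2])@np.array([[np.cos(a),np.sin(a)],[-np.sin(a),np.cos(a)]]).T
    m=(abs(L[...,0])<13)&(abs(L[...,1])<60)&(d>0)&(im.max(-1)<110)&(P[...,2]-tcp[2]<60)&(P[...,2]-tcp[2]>15)
    q=(P[...,2]-tcp[2])[m]; print(tag,m.sum(),np.histogram(q,bins=range(15,60,3))[0].tolist(),'y',np.percentile(L[m][:,1],[2,98]).round(0),'x',np.percentile(L[m][:,0],[2,98]).round(0))
tip(load('w1'),np.array([552.9,-310.2,206.5]),-22.3,'open')
tip(load('w12'),np.array([557.,-20.1,150.8]),81.5,'open')
C=grab('wrist','w13');o=readout.observe();print(o['tcp_pos'].round(1));tip(C,o['tcp_pos'],80.5,'shut')
E
```

```text
time_s: 26.2
tcp_pos: [515.5, -91.1, 17.4]
orientation: [0.763, 0.646, 0.0, 0.001]
ft_force: [0.2, -0.8, 0.1]
gripper_width: 0.2
gripper_force: 0.0
open 2714 [0, 0, 0, 0, 0, 0, 0, 3, 150, 273, 378, 412, 483, 499] y [-55.  55.] x [-10.  12.]
open 2714 [0, 0, 0, 0, 0, 0, 0, 6, 145, 275, 365, 420, 488, 497] y [-56.  54.] x [-10.  11.]
[515.4 -91.1  17.3]
shut 2039 [0, 0, 0, 0, 8, 82, 152, 196, 197, 206, 252, 236, 255, 274] y [-13.  12.] x [ 6. 11.]
```

Depth puts the tips at about reported +29.5 when shut and +38.5 when open. I'll lower so the tips are at about 14.5, below the lowest plate's mid-height, and push along the station's +y.

```bash
python3 -m inch '[[0,0,-0.06,0,0,0,1],[0,0,-0.103,0,0,0,1],[0.003,0.02,-0.103,0,0,0,1],[0.006,0.035,-0.103,0,0,0,1],[0.008,0.05,-0.103,0,0,0,1],[0.01,0.06,-0.103,0,0,0,1],[0.012,0.07,-0.103,0,0,0,1],[0.013,0.08,-0.103,0,0,0,1],[0.015,0.09,-0.103,0,0,0,1],[0.016,0.095,-0.103,0,0,0,1]]' && python3 -m inch '[[0.001,0.004,0,0,0,0,1],[0.001,0.007,0,0,0,0,1],[0.002,0.01,0,0,0,0,1],[0.002,0.013,0,0,0,0,1],[0.002,0.013,0,0,0,0,1],[0.002,0.013,0,0,0,0,1],[0.002,0.013,0,0,0,0,1],[0,-0.01,0,0,0,0,1],[-0.01,-0.07,0,0,0,0,1],[-0.01,-0.07,0,0,0,0,1]]'
python3 - <<'E'
from h import *
C=grab('wrist','w14');lines(C,(440,640,-90,115),[(44,2.8),(38,2.5),(32,2.5),(26,2.5)],70)
E
```

```text
time_s: 27.5
tcp_pos: [519.9, -62.3, -14.3]
orientation: [0.763, 0.647, 0.0, 0.0]
ft_force: [-0.4, -1.2, 1.4]
gripper_width: -0.1
gripper_force: 0.9
time_s: 28.75
tcp_pos: [516.6, -84.9, -14.3]
orientation: [0.764, 0.646, 0.0, 0.0]
ft_force: [0.1, 0.2, -0.2]
gripper_width: 0.0
gripper_force: 0.0
44 38775 [523.7 -14.1] [64.9 60.3] 80.9 z 45.2 [[489.0, -41.0], [548.0, -51.0], [559.0, 13.0], [499.0, 23.0]]
38 12 [550.6 -45.7] [4.2 0. ] 84.2 z 38.9 [[550.0, -48.0], [550.0, -48.0], [551.0, -44.0], [551.0, -44.0]]
32 17 [571.3 -27.3] [0.4 4. ] 80.4 z 31.7 [[569.0, -27.0], [573.0, -28.0], [573.0, -27.0], [569.0, -27.0]]
26 3 [573.6 -27.7] [0.8 0. ] 170.4 z 25.9 [[574.0, -28.0], [574.0, -28.0], [573.0, -28.0], [573.0, -28.0]]
```

The -y edge is now at local y = -70.1, so the stack is against the end stop. Next I'll turn the gripper 90° with the fingers open, for a two-finger push toward the back stops.

```bash
python3 -m inch '[[0,-0.02,0.15,0,0,0,0.8],[0,-0.02,0.3,0,0,-0.1,0],[0,0,0.4,0,0,-0.2,0],[-0.04,0.1,0.4,0,0,-0.31,0],[-0.08,0.2,0.4,0,0,-0.42,0],[-0.12,0.3,0.4,0,0,-0.53,0],[-0.16,0.385,0.4,0,0,-0.64,0],[-0.16,0.385,0.4,0,0,-0.75,0],[-0.16,0.385,0.4,0,0,-0.86,0],[-0.16,0.385,0.4,0,0,-0.97,0]]' && python3 -m inch '[[0,0,0,0,0,-0.03,0],[0,0,-0.15,0,0,-0.03,0],[0,0,-0.3,0,0,-0.03,0],[0,0,-0.4,0,0,-0.03,0],[0,0,-0.42,0,0,-0.03,0],[0,0,-0.42,0,0,-0.03,0],[0,0,-0.42,0,0,-0.03,0],[0,0,-0.42,0,0,-0.03,0],[0,0,-0.42,0,0,-0.03,0],[0,0,-0.42,0,0,-0.03,0]]'
python3 - <<'E'
from h import *
o=readout.observe();p=o['tcp_pos'];q=o['orientation'];print(p.round(2),np.degrees(2*np.arctan2(q[1],q[0])),o['joint_positions'].round(2))
a=np.radians(-9.5);print('local',((p[:2]-[545.5,20.6])@np.array([[np.cos(a),-np.sin(a)],[np.sin(a),np.cos(a)]])).round(1))
lines(grab('wrist','w15'),(440,640,-90,115),[(44,2.8),(38,2.5),(32,2.5),(26,2.5)],70)
E
```

```text
time_s: 30.05
tcp_pos: [468.7, 32.2, 105.8]
orientation: [0.998, -0.062, -0.0, 0.0]
ft_force: [-0.9, -0.6, 1.0]
gripper_width: 85.3
gripper_force: 0.0
time_s: 31.3
tcp_pos: [469.0, 32.0, -20.0]
orientation: [0.997, -0.082, 0.0, 0.0]
ft_force: [-0.2, -0.7, 0.1]
gripper_width: 85.5
gripper_force: 0.0
[468.98  32.02 -20.01] -9.450387168360804 [-0.07  0.66  2.12 -0.    0.36  1.66]
local [-77.4  -1.4]
44 89037 [532.  27.] [149.8  64.5] 80.5 z 45.2 [[488.0, -41.0], [551.0, -52.0], [576.0, 96.0], [513.0, 106.0]]
38 346 [553.7 -24.2] [56.   0.8] 81.0 z 39.0 [[549.0, -52.0], [550.0, -52.0], [559.0, 3.0], [558.0, 4.0]]
32 3 [488.5  78.8] [0.  1.3] 35.4 z 32.0 [[488.0, 79.0], [489.0, 78.0], [489.0, 78.0], [488.0, 79.0]]
26 1493 [569.4  53.3] [63.2  4.3] 80.5 z 27.1 [[562.0, 23.0], [566.0, 22.0], [577.0, 84.0], [572.0, 85.0]]
```

```bash
python3 -m inch '[[0.02,-0.003,-0.012,0,0,0,0],[0.045,-0.007,-0.012,0,0,0,0],[0.06,-0.01,-0.012,0,0,0,0],[0.07,-0.012,-0.012,0,0,0,0],[0.08,-0.013,-0.012,0,0,0,0],[0.09,-0.015,-0.012,0,0,0,0],[0.097,-0.016,-0.012,0,0,0,0],[0.104,-0.017,-0.012,0,0,0,0],[0.11,-0.018,-0.012,0,0,0,0],[0.115,-0.019,-0.012,0,0,0,0]]' && python3 -m inch '[[0.003,0,0,0,0,0,0],[0.006,-0.001,0,0,0,0,0],[0.009,-0.001,0,0,0,0,0],[0.009,-0.001,0,0,0,0,0],[0.009,-0.001,0,0,0,0,0],[0.009,-0.001,0,0,0,0,0],[0.009,-0.001,0,0,0,0,0],[0.009,-0.001,0,0,0,0,0],[0.009,-0.001,0,0,0,0,0],[0.009,-0.001,0,0,0,0,0]]'
python3 - <<'E'
from h import *
lines(grab('wrist','w16'),(440,640,-90,91),[(44,2.8),(38,2.5),(32,2.5),(26,2.5)],70)
E
```

```text
time_s: 32.6
tcp_pos: [503.3, 26.3, -23.9]
orientation: [0.997, -0.082, -0.0, 0.0]
ft_force: [-2.8, 0.2, 0.0]
gripper_width: 85.8
gripper_force: 1.2
time_s: 33.85
tcp_pos: [504.3, 26.2, -24.0]
orientation: [0.997, -0.082, -0.002, 0.0]
ft_force: [-8.8, 0.4, 4.3]
gripper_width: 85.2
gripper_force: 4.4
44 77786 [546.   22.2] [144.3  60.6] 80.5 z 45.2 [[504.0, -44.0], [564.0, -54.0], [588.0, 88.0], [528.0, 98.0]]
38 32 [577.   24.7] [9.6 0. ] 80.5 z 36.9 [[576.0, 20.0], [576.0, 20.0], [578.0, 29.0], [578.0, 29.0]]
32 64 [570.1 -16.3] [20.7  0. ] 80.5 z 32.0 [[568.0, -27.0], [568.0, -27.0], [572.0, -6.0], [572.0, -6.0]]
26 9 [578.7  35.5] [2.8 0. ] 80.5 z 25.3 [[578.0, 34.0], [578.0, 34.0], [579.0, 37.0], [579.0, 37.0]]
```

The stack met the back stops at 9 N, and its edges fit at 80.5°. I'll repeat the end tap with the plates now against the back stops.

```bash
python3 -m inch '[[-0.03,0.005,0,0,0,0,0],[-0.08,0.01,0.1,0,0,0,0],[-0.08,0.01,0.3,0,0,0.11,0],[-0.08,0,0.4,0,0,0.22,0],[-0.05,-0.1,0.4,0,0,0.33,1],[0,-0.2,0.4,0,0,0.44,1],[0.03,-0.3,0.4,0,0,0.55,1],[0.06,-0.38,0.4,0,0,0.66,1],[0.06,-0.38,0.4,0,0,0.77,1],[0.06,-0.38,0.4,0,0,0.88,1]]' && python3 -m inch '[[0,0,0,0,0,0.11,1],[0,0,-0.1,0,0,0.12,1],[0,0,-0.25,0,0,0.12,1],[0,0,-0.35,0,0,0.12,1],[0,0,-0.37,0,0,0.12,1],[0,0,-0.37,0,0,0.12,1],[0.006,0.03,-0.37,0,0,0.12,1],[0.01,0.06,-0.37,0,0,0.12,1],[0.013,0.075,-0.37,0,0,0.12,1],[0.014,0.083,-0.37,0,0,0.12,1]]'
python3 - <<'E'
from h import *
o=readout.observe();p=o['tcp_pos'];q=o['orientation'];print(p.round(2),np.degrees(2*np.arctan2(q[1],q[0])))
a=np.radians(-9.5);print('local',((p[:2]-[545.5,20.6])@np.array([[np.cos(a),-np.sin(a)],[np.sin(a),np.cos(a)]])).round(1))
C=grab('wrist','w17');lines(C,(440,640,-90,91),[(44,2.8)],70)
E
```

```text
time_s: 35.15
tcp_pos: [524.2, -88.4, 96.1]
orientation: [0.819, 0.574, 0.0, 0.0]
ft_force: [-0.0, 0.1, -0.4]
gripper_width: 0.1
gripper_force: 0.0
time_s: 36.4
tcp_pos: [528.4, -62.6, -14.6]
orientation: [0.763, 0.647, 0.0, 0.0]
ft_force: [0.4, 0.3, 0.5]
gripper_width: -0.0
gripper_force: 0.0
[528.44 -62.56 -14.62] 80.59070485407247
local [ -3.1 -84.8]
44 48982 [541.7  -5.2] [88.5 60.5] 80.5 z 45.2 [[505.0, -44.0], [564.0, -54.0], [579.0, 34.0], [519.0, 43.0]]
```

Next, push the last ~4 mm with force feedback, then back off.

```bash
python3 -m inch '[[0.001,0.004,0,0,0,0,1],[0.001,0.008,0,0,0,0,1],[0.002,0.011,0,0,0,0,1],[0.002,0.014,0,0,0,0,1],[0.003,0.017,0,0,0,0,1],[0.003,0.017,0,0,0,0,1],[0.003,0.017,0,0,0,0,1],[0.003,0.017,0,0,0,0,1],[0.003,0.017,0,0,0,0,1],[0.003,0.017,0,0,0,0,1]]'
```

```text
time_s: 37.7
tcp_pos: [529.2, -58.6, -14.7]
orientation: [0.763, 0.646, -0.0, 0.0]
ft_force: [-2.0, -8.5, 5.9]
gripper_width: -0.1
gripper_force: 6.5
```

The end tap is firm at 8.5 N. I'll back off, rise, and check every edge from above.

```bash
python3 -m inch '[[-0.001,-0.01,0,0,0,0,1],[-0.01,-0.08,0.05,0,0,0,1],[-0.01,-0.08,0.2,0,0,0,1],[0,0,0.4,0,0,-0.1,0],[0.03,0.1,0.5,0,0,-0.1,0],[0.03,0.13,0.55,0,0,0,0],[0.03,0.13,0.55,0,0,0,0],[0.03,0.13,0.55,0,0,0,0],[0.03,0.13,0.55,0,0,0,0],[0.03,0.13,0.55,0,0,0,0]]'
python3 - <<'E'
from h import *
C=grab('wrist','w18');im,d,K,T=C;P=cloud(d,K,T)
lines(C,(440,600,-90,90.5),[(44,2.2)],70);lines(C,(440,680,-110,170),[(52,3)],0);lines(C,(530,600,75,115),[(42,2.5)],0);lines(C,(555,600,-60,-10),[(52,3)],0)
a=np.radians(-9.5);R=np.array([[np.cos(a),-np.sin(a)],[np.sin(a),np.cos(a)]])
for z in(38,32,26):
    m=(abs(P[...,2]-1.2-z)<2)&(d>0)&(im.min(-1)>70);q=ray(K,T,np.argwhere(m)[:,::-1],z)[:,:2]
    L=(q-[545.5,20.6])@R; L=L[(abs(L[:,0])<60)&(abs(L[:,1])<75)]; print(z,len(L),np.percentile(L,[2,50,98],axis=0).round(1).tolist() if len(L) else '')
E
```

```text
time_s: 38.95
tcp_pos: [537.9, -19.3, 149.5]
orientation: [0.763, 0.646, -0.0, -0.0]
ft_force: [0.1, -0.3, 0.5]
gripper_width: 85.3
gripper_force: 0.0
44 11423 [546.1  22.3] [142.9  60.7] 80.6 z 45.2 [[504.0, -43.0], [564.0, -53.0], [588.0, 88.0], [528.0, 98.0]]
52 666 [590.8  68.7] [23.7 14.4] 80.4 z 53.0 [[582.0, 58.0], [596.0, 56.0], [600.0, 79.0], [586.0, 82.0]]
42 650 [556.9  93.9] [11.1 36.6] 80.4 z 43.2 [[538.0, 91.0], [574.0, 85.0], [576.0, 96.0], [540.0, 102.0]]
52 453 [572.9 -39.2] [24.2 14.3] 80.4 z 53.2 [[564.0, -50.0], [578.0, -52.0], [582.0, -28.0], [568.0, -26.0]]
38 2 [[31.6, -43.8], [37.5, -43.8], [43.4, -43.8]]
32 2 [[32.2, -43.6], [37.8, -43.6], [43.3, -43.6]]
26 2 [[32.8, -43.4], [38.0, -43.4], [43.3, -43.4]]
```

The top plate lines up with the stop faces and no lower plate shows a step. One last two-finger tap in x will settle any drift from the y tap.

```bash
python3 -m inch '[[-0.05,0.05,0,0,0,-0.11,0],[-0.1,0.1,0,0,0,-0.22,0],[-0.173,0.157,0,0,0,-0.33,0],[-0.173,0.157,0,0,0,-0.44,0],[-0.173,0.157,0,0,0,-0.55,0],[-0.173,0.157,-0.05,0,0,-0.66,0],[-0.173,0.157,-0.1,0,0,-0.77,0],[-0.173,0.157,-0.15,0,0,-0.88,0],[-0.173,0.157,-0.2,0,0,-0.99,0],[-0.173,0.157,-0.3,0,0,-1,0]]' && python3 -m inch '[[0,0,-0.15,0,0,0,0],[0,0,-0.25,0,0,0,0],[0,0,-0.28,0,0,0,0],[0,0,-0.28,0,0,0,0],[0.02,-0.003,-0.28,0,0,0,0],[0.035,-0.006,-0.28,0,0,0,0],[0.045,-0.007,-0.28,0,0,0,0],[0.053,-0.009,-0.28,0,0,0,0],[0.053,-0.009,-0.28,0,0,0,0],[0.053,-0.009,-0.28,0,0,0,0]]'
```

```text
time_s: 40.25
tcp_pos: [486.9, 28.0, 60.0]
orientation: [0.996, -0.084, 0.001, 0.0]
ft_force: [0.7, 1.0, -0.3]
gripper_width: 85.3
gripper_force: 0.0
time_s: 41.5
tcp_pos: [502.0, 25.5, -23.9]
orientation: [0.997, -0.082, -0.0, 0.0]
ft_force: [-0.5, -0.0, 0.4]
gripper_width: 85.5
gripper_force: 0.0
```

```bash
python3 -m inch '[[0.004,-0.001,0,0,0,0,0],[0.007,-0.001,0,0,0,0,0],[0.01,-0.002,0,0,0,0,0],[0.012,-0.002,0,0,0,0,0],[0.014,-0.002,0,0,0,0,0],[0.016,-0.003,0,0,0,0,0],[0.016,-0.003,0,0,0,0,0],[0.016,-0.003,0,0,0,0,0],[0.016,-0.003,0,0,0,0,0],[0.016,-0.003,0,0,0,0,0]]'
```

```text
time_s: 42.75
tcp_pos: [504.0, 25.0, -24.1]
orientation: [0.997, -0.082, -0.003, 0.0]
ft_force: [-11.5, 3.0, 6.9]
gripper_width: 85.4
gripper_force: 6.1
```

11.5 N and flush. I'll back off, rise, shut the fingers and go over to the pedal's tread pad.

```bash
python3 -m inch '[[-0.03,0.005,0,0,0,0,0],[-0.08,0.012,0,0,0,0,0],[-0.08,0.012,0.15,0,0,0,0],[-0.08,0.012,0.35,0,0,0,0.5],[-0.07,0.2,0.45,0,0,0.11,1],[-0.05,0.4,0.45,0,0,0.11,1],[-0.04,0.6,0.45,0,0,0.11,1],[-0.03,0.8,0.45,0,0,0.11,1],[-0.03,1,0.45,0,0,0.11,1],[-0.03,1,0.45,0,0,0.11,1]]' && python3 -m inch '[[0,0.023,-0.05,0,0,0,1],[0,0.023,-0.15,0,0,0,1],[0,0.023,-0.2,0,0,0,1],[0,0.023,-0.22,0,0,0,1],[0,0.023,-0.22,0,0,0,1],[0,0.023,-0.22,0,0,0,1],[0,0.023,-0.22,0,0,0,1],[0,0.023,-0.22,0,0,0,1],[0,0.023,-0.22,0,0,0,1],[0,0.023,-0.22,0,0,0,1]]'
python3 - <<'E'
from h import *
for n in('side','scene'):
    im,d,K,T=grab(n,n+'19');P=cloud(d,K,T)
    m=(abs(P[...,0]-498)<25)&(abs(P[...,1]-331)<25)&(P[...,2]>58)&(P[...,2]<100)&(im.max(-1)<70)
    print(n,m.sum(),np.histogram(P[m][:,2],bins=range(58,102,4))[0],P[m&(P[...,2]<88)].mean(0).round(0))
C=load('side19');lines(C,(440,640,-90,90.5),[(44,3)],70)
C=load('scene19');lines(C,(440,640,-90,90.5),[(44,3)],70)
E
```

```text
time_s: 44.0
tcp_pos: [496.8, 327.7, 110.6]
orientation: [1.0, 0.006, 0.0, -0.0]
ft_force: [-0.1, -0.2, -0.5]
gripper_width: 0.2
gripper_force: 0.0
time_s: 45.25
tcp_pos: [498.0, 331.4, 45.2]
orientation: [1.0, 0.004, 0.0, 0.0]
ft_force: [-0.2, -0.1, -0.4]
gripper_width: -0.3
gripper_force: 0.0
side 205 [ 0  9 43 79  8 10 16  9 15 12] [489. 333.  73.]
scene 259 [36 87 57 21  4 10  9 10 10 12] [506. 329.  67.]
44 none
44 699 [547.7  23.1] [139.5  59.6] 80.6 z 43.8 [[507.0, -41.0], [566.0, -51.0], [588.0, 87.0], [530.0, 97.0]]
```

The fingertips are 8 mm above the pad and the stack still measures square. Now press down.

```bash
python3 -m inch '[[0,0,-0.02,0,0,0,1],[0,0,-0.03,0,0,0,1],[0,0,-0.045,0,0,0,1],[0,0,-0.06,0,0,0,1],[0,0,-0.075,0,0,0,1],[0,0,-0.085,0,0,0,1],[0,0,-0.09,0,0,0,1],[0,0,-0.094,0,0,0,1],[0,0,-0.094,0,0,0,1],[0,0,-0.094,0,0,0,1]]'
```

```text
time_s: 46.6
tcp_pos: [497.1, 331.6, 20.7]
orientation: [1.0, 0.004, 0.0, -0.0]
ft_force: [-17.6, -6.0, 50.1]
gripper_width: -0.1
gripper_force: 25.0
```

```bash
cat > ped.py <<'E'
from h import *
im,d,K,T=grab('side','sp');P=cloud(d,K,T)
m=(P[...,0]>470)&(P[...,0]<605)&(P[...,1]>295)&(P[...,1]<370)&(P[...,2]>30)&(P[...,2]<76)&(im.min(-1)>70)
q=P[m];c=np.polyfit(q[:,0],q[:,2],1)
for _ in range(4):
    k=abs(q[:,2]-np.polyval(c,q[:,0]))<4;c=np.polyfit(q[k,0],q[k,2],1)
print('pedal slope rad',np.arctan(c[0]).round(3),'z at 498',np.polyval(c,498).round(1),k.sum())
a=np.radians(-9.5);R=np.array([[np.cos(a),-np.sin(a)],[np.sin(a),np.cos(a)]]);L=(P[...,:2]-[545.5,20.6])@R
m=(abs(L[...,0])<25)&(L[...,1]>30)&(L[...,1]<115)&(P[...,2]>47)&(d>0);print('marker pts local y,z range',m.sum(),np.percentile(L[m][:,1],[3,97]).round(0),np.percentile(P[m][:,2],[3,97]).round(0))
print(readout.observe()['ft_force'].round(1))
E
python3 ped.py; python3 - <<'E'
from h import *
im,d,K,T=load('side0');P=cloud(d,K,T)
m=(P[...,0]>470)&(P[...,0]<605)&(P[...,1]>295)&(P[...,1]<370)&(P[...,2]>30)&(P[...,2]<76)&(im.min(-1)>70)
q=P[m];c=np.polyfit(q[:,0],q[:,2],1);print('rest',np.arctan(c[0]),np.polyval(c,498))
E
```

```text
pedal slope rad -0.015 z at 498 46.4 968
rest -0.2163535431304658 67.44741952329163Traceback (most recent call last):
  File "ped.py", line 9, in <module>
    m=(abs(L[...,0])<25)&(L[...,1]>30)&(L[...,1]<115)&(P[...,2]>47)&(d>0);print('marker pts local y,z range',m.sum(),np.percentile(L[m][:,1],[3,97]).round(0),np.percentile(P[m][:,2],[3,97]).round(0))
                                                                                                                     ~~~~~~~~~~~~~^^^^^^^^^^^^^^^^^^
    return _quantile_unchecked(
        a, q, axis, out, overwrite_input, method, keepdims, weights)
    return _ureduce(a,
                    func=_quantile_ureduce_func,
    ...<5 lines>...
                    overwrite_input=overwrite_input,
                    method=method)
    r = func(a, **kwargs)
    result = _quantile(arr,
                       quantiles=q,
    ...<2 lines>...
                       out=out,
                       weights=wgt)
    slices_having_nans = np.isnan(arr[-1, ...])
                                  ~~~^^^^^^^^^
IndexError: index -1 is out of bounds for axis 0 with size 0
```

The pedal slope went from -0.216 to -0.015 rad (0.2 rad, at its stop) and nothing of the marker arm stands above z 47 any more. I'll ease off slightly and hold for 1.25 s.

```bash
python3 -m inch '[[0,0,0.003,0,0,0,1],[0,0,0.003,0,0,0,1],[0,0,0.003,0,0,0,1],[0,0,0.003,0,0,0,1],[0,0,0.003,0,0,0,1],[0,0,0.003,0,0,0,1],[0,0,0.003,0,0,0,1],[0,0,0.003,0,0,0,1],[0,0,0.003,0,0,0,1],[0,0,0.003,0,0,0,1]]'; python3 ped.py 2>/dev/null
python3 -m inch '[[0,0,0.02,0,0,0,1],[0,0,0.04,0,0,0,1],[0,0,0.06,0,0,0,1],[0,0,0.08,0,0,0,1],[0,0,0.1,0,0,0,1],[0,0,0.15,0,0,0,1],[0,0,0.3,0,0,0,1],[0,0,0.5,0,0,0,1],[0,0,0.5,0,0,0,1],[0,0,0.5,0,0,0,1]]'; python3 ped.py
python3 - <<'E'
from h import *
lines(grab('scene','sc20'),(440,640,-90,90.5),[(44,3)],70)
C=grab('side','s20');im,d,K,T=C;P=cloud(d,K,T)
for nm,b,z in(('jar',(360,480,-320,-210),(80,102)),('carton',(640,800,-60,80),(60,85)),('amber',(630,750,-400,-280),(150,178)),('clear',(330,440,300,390),(145,170))):
    for s in('side0','s20','scene0','sc20'):
        i,d,K,T=load(s);P=cloud(d,K,T);m=(P[...,0]>b[0])&(P[...,0]<b[1])&(P[...,1]>b[2])&(P[...,1]<b[3])&(P[...,2]>z[0])&(P[...,2]<z[1]);print(nm,s,m.sum(),P[m].mean(0).round(0))
E
```

```text
time_s: 47.9
tcp_pos: [497.1, 331.6, 20.8]
orientation: [1.0, 0.004, -0.0, -0.0]
ft_force: [-15.0, -4.1, 41.7]
gripper_width: 0.0
gripper_force: 20.6
pedal slope rad -0.014 z at 498 46.3 971
time_s: 49.2
tcp_pos: [497.4, 331.2, 167.9]
orientation: [1.0, 0.004, -0.0, 0.0]
ft_force: [-0.9, -0.4, -1.2]
gripper_width: 0.2
gripper_force: 0.0
pedal slope rad -0.217 z at 498 67.4 1841
marker pts local y,z range 185 [ 54. 107.] [47. 93.]
[ 0.2 -0.2 -0.9]
44 727 [547.5  23.2] [139.5  59.9] 80.6 z 43.6 [[507.0, -41.0], [566.0, -51.0], [588.0, 87.0], [529.0, 97.0]]
jar side0 345 [ 415. -269.   94.]
jar s20 127 [ 401. -260.   92.]
jar scene0 321 [ 423. -273.   93.]
jar sc20 318 [ 423. -273.   93.]
carton side0 613 [713.  17.  74.]
carton s20 0 [nan nan nan]
carton scene0 658 [724.  14.  74.]
carton sc20 660 [724.  13.  73.]
amber side0 116 [ 685. -341.  165.]
amber s20 0 [nan nan nan]
amber scene0 150 [ 693. -344.  166.]
amber sc20 151 [ 694. -344.  167.]
clear side0 354 [387. 347. 159.]
clear s20 356 [387. 347. 159.]
clear scene0 122 [394. 345. 157.]
clear sc20 0 [nan nan nan]<stdin>:6: RuntimeWarning: Mean of empty slice.
  ret = um.true_divide(
```

The pedal is back up, the marker arm is upright, the stack measures the same as before the press, and the bystanders measure unmoved. Handing in.

```bash
python3 -c "
from plant import order
print(order.hand_in())"
```

```text
the job is handed in; nothing more can be done
None
```

I set the spare on the stack, tapped all four plates square against the stops, and pressed the pedal to its stop for over a second; it sprang back and the job is handed in at about 49 s. On the first try the gripper lifted plate_top along with the spare, so I re-seated the pair on the stand and set both down together. The pedal press reached 50 N at the fingertips, and the bottles, jar and carton measured unmoved.

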